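Load two slide cases into a roller feeder

ROBOT

A 7-joint arm with a two-finger parallel gripper is mounted at the origin on a cart in front of the work surface, level with it; the furniture and walls round the work are solid. World frame = base frame: x ahead of the robot, y to its left, z up, the work surface at z = 0. Lengths are in m, angles in rad, forces in N, time in s.
With the tool pointing down it reaches from about 0.4 to 0.85 m from the base axis. Payload 4.5 kg.
Tool frame: the origin (TCP) lies midway between the tips of the shut fingers; the grasp point (between the pads) lies 19 mm behind it; z points along the fingers, y is the line along which they close (so a half turn about z gives the same grasp; the last joint's range is limited). The gripper opens to 88 mm and grips with 3 to 60 N. Pads are 18 mm wide; open, the fingers measure 123 mm over their backs; the gripper's body (75 mm by 187 mm) begins 45 mm behind the grasp point.
Start: joints at [1.284, 0.689, -0.195, 1.565, 0.157, 0.902, -0.215], TCP at [0.197, -0.593, 0.215] pointing down, gripper open.
Joint ranges: [-3.01, 3.01], [-0.46, 2.08], [-1.47, 1.51], [0.13, 2.56], [-1, 4.14], [0.04, 2.09], [-2.66, 2.66]. Speed limits (rad/s): [2.57, 2.57, 3.14, 3.14, 3.14, 3.14, 3.14].

INTERFACE

Orientations are given as a unit quaternion [x, y, z, w].
In Python, from plant import r gives the robot as it stands.
- The arm moves only by the tool carry_out, never from a script. Its argument "plan" is a list of rows, each an object with "rot": the turn, a rotation vector about the tool's x, y, z in rad, a list of three; "xyz": the shift along the tool's x, y, z in m, a list of three; "grip": the closure in counts, from 0 (fully open) to 255 (shut). In form: [{"rot": [wx, wy, wz], "xyz": [dx, dy, dz], "grip": grip}, ...]. A call has 1 to 8 rows; each row is the pose to reach, as a shift and turn from the pose commanded when the call began, along the tool's axes at that moment; what a row does not reach only later rows make up. A row lasts 1/12 s, in which the tool goes at most 41.7 mm and 7.16 degrees, less where a joint would pass 70% of its speed; a pose out of reach is approached as far as the arm can. A call with a gripper value outside its range is refused whole. The fingers move at their own pace and stop on an object; "squeeze" is the grip in N (left out, the last holds). Time passes only in rows, so rows that repeat a pose let the fingers close. It gives the time, the measured TCP pose, the force, the opening and the grip force at its end, in the units of the state.
- r.get_state(): the state, without advancing time (a new reading comes with each control period).
- r.snapshot(name): name is "scene" or "top"; returns the picture (400x640x3 uint8, red, green, blue); there is no depth.
- r.camera_params(name): a dict with "fx", "fy", "cx", "cy" (pixels), "position" and "attitude" of the camera in the world. Camera axes: x right, y down, z forward; pixel columns grow to the right and rows downward; lengths in m; the calibration is good to about 2 mm. A picture is of the moment at which its call begins. camera_params takes no time and is no camera call.
- r.finish_job(): hands the job in; it is judged then, once.
The state is a dict: "clock": time; "q": joint angles; "qd": joint speeds; "joint_torque": joint torques, N m; "tool_pos": TCP position; "eef_rot": TCP orientation; "contact_force": force on the tool from outside, world axes, zero at the start; "moment": the same for the moment, N m; "opening": opening from 0.0 (shut) to 1.0 (fully open); "finger_force": force on a finger pad.
Only numpy, scipy, OpenCV 4.12 (cv2) and the standard library are available. Lean on these libraries where they do the work, as an engineer would, in place of code of your own. Each camera call takes 0.05 s, during which the arm holds its last target. There are 200 camera calls.

TASK

Slide the cover of the roller feeder fully open, then put the flat case in through the loading mouth, latches towards the stop, and let it roll down to the stop; then load the tall case in the same way, so that it comes to rest close behind the flat one. Both must stand right side up and square on the rollers; finally slide the cover fully shut over the mouth. Leave all the bottles, vials, the beaker and the cotton carton standing where they are.

Things in the scene. Friction and masses are not known exactly. Their poses are not given: they have to be found in the camera images.
- feeder: Fixed gravity feeder of aluminium and grey plastic on a base plate, 310 x 110 mm. Origin: centre of its underside; x points along the lane to its far, high end, y left, z up. A lane of 17 free-turning rollers (14 mm thick, 18 mm apart) slopes down by 9 degrees (0.157 rad) towards -x to a stop; 300 mm long along the slope, 88 mm wide between side walls that stand 54 mm above the rollers.
- mouth (a point): Point on the plane of the roller tops in the middle of the loading mouth, the upper 150 mm of the lane, open above when the cover is open; midway between the walls, 75 mm up the slope from the hood's edge, 225 mm from the stop. At the far end a low lip, 8 mm above the rollers. A case set on the rollers here rolls down under the hood by itself within 2 s.
- stop (a point): Point where the face of the steel stop plate (14 mm high above the rollers) meets the plane of the roller tops, midway between the walls, at the low end of the lane. The lower 150 mm of the lane lie under a fixed clear hood, 54 mm above the rollers. Lips on the walls' outer edges reach 67 mm above the rollers.
- cover (a joint): Flat grey cover plate, 150 x 92 mm, 4 mm thick, that slides along the slope just above the hood and side walls (its top 62.5 mm above the rollers). Value in m: 0 = fully shut over the loading mouth (high end), 0.15 = fully open, lying over the hood (low end). It stays where it is left; moving it takes about 1 to 3 N.
- cover_grip (a point): Middle of the black upright grip bar on the cover: 12 mm thick along the lane, 46 mm long across it, 24 mm high above the cover (this point is 12 mm below its top, measured square to the slope). It moves with the cover, leans with the slope, and lies 30 mm up the slope from the cover's middle.
- flat_case: Closed plastic slide case, white with a grey lid, 56 mm (x) by 76 mm (y), 30 mm high, about 0.11 kg; the lower one of the two cases. Origin: centre of its underside, z up. Two small steel latches on its front long side, the face at -x; dark hinges on the opposite side. It is gripped over the 56 mm.
- flat_case_front (a point): Flat case: middle of the lower edge of its latch side.
- tall_case: Closed plastic slide case like the flat one but 46 mm high, about 0.16 kg: 56 mm (x) by 76 mm (y). Origin: centre of its underside, z up; latches on the face at -x.
- tall_case_front (a point): Tall case: middle of the lower edge of its latch side.
- wash_bottle: Bystander, loose, to be left alone: tall white squeeze bottle with a nozzle, 70 mm across, 206 high; right of the feeder, near the front edge. Origin: centre of its underside.
- cotton_pack: Bystander, loose, to be left alone: small carton with white cotton bulging out of its top, 66 x 111 mm, 108 high; right of the feeder's far end. Origin: centre of its underside.
- beaker_250: Bystander, loose, to be left alone: wide clear glass beaker, 74 mm across, 90 high; at the left. Origin: centre of its underside.
- reagent_0: Bystander, loose, to be left alone: brown dropper bottle, 38 mm across, 118 high; left of the feeder's near end. Origin: centre of its underside.
- vial_0: Bystander, loose, to be left alone: small brown glass vial with a black screw cap, 23 mm across, 54 high; stands beside a short end of the flat case, about 66 mm from that case's middle. Origin: centre of its underside.
- vial_3: Bystander, loose, to be left alone: small clear glass vial with a black screw cap, 23 mm across, 54 high; stands beside a short end of the tall case, about 66 mm from that case's middle. Origin: centre of its underside.
- titrator: Fixed instrument, beige with green parts, left of the feeder's far end and behind the left part of the worktop: an obstacle about 390 mm high that fills, in its own frame, x from -135 to +135 mm and y from -145 to -25 mm. Origin on the worktop; x points away from the robot, y to the left. Go round it, in front.
Things that resemble listed ones, but are neither listed nor needed, are in the scene too. What is shaped like the tall_case but green is not meant.

How it is judged:
By the outcome, as a careful person would: the job done as asked, in the order asked, and still so for the second after the job is handed in, with the robot touching nothing.
It also fails if it takes over 72 s, if anything falls off the work surface, if the arm or the gripper's body presses on something with over 40 N, if the wrist force passes 120 N, or if a joint passes its speed limit or range.

## Working session

There is one attempt and no reset: what is moved stays moved. The work goes in short steps, Python scripts to look and compute and a tool call to move; the robot and the scene stay as the last step left them, time stands still between calls to the robot, and variables do not carry over. Pictures are saved under pics/ and viewed, at most 10 in all, crops included, and the job is handed in when it is done.

Besides the shell and the picture viewer there is one more tool, called after "Emit:" as name(argument=value, ...) on one line, values as JSON. carry_out: Moves the arm, as the interface text tells. Its arguments: {"type":"object","properties":{"plan":{"type":"array"},"squeeze":{"type":"number"}},"required":["plan"]}

```bash
ls; mkdir -p pics; python3 - <<'E'
from plant import r
import cv2
for n in("scene","top"):
    cv2.imwrite(f"pics/{n}0.png",r.snapshot(n)[:,:,::-1]); print(r.camera_params(n))
s=r.get_state();print({k:s[k] for k in("clock","q","tool_pos","eef_rot","opening","contact_force")})
E
```

```text
pics
{'fx': 408.0360125724459, 'fy': 408.0360125724459, 'cx': 313.5740676342364, 'cy': 200.86805404607534, 'position': array([-0.50195193,  0.60697495,  0.75416799]), 'attitude': array([-0.41882921,  0.749539  , -0.44844005,  0.24834434])}
{'fx': 413.4198777905542, 'fy': 413.4198777905542, 'cx': 320.63942100761653, 'cy': 204.6717640625692, 'position': array([0.30469745, 0.00554493, 1.68707977]), 'attitude': array([ 0.71502933, -0.69642973,  0.04025667, -0.04580494])}
{'clock': 0.1, 'q': array([ 1.2837952 ,  0.68989255, -0.19448393,  1.56621405,  0.1572959 ,
        0.90251189, -0.21508166]), 'tool_pos': array([ 0.19682786, -0.59256787,  0.213901  ]), 'eef_rot': array([ 9.87158183e-01,  1.59743703e-01, -1.99800411e-04, -7.94365648e-04]), 'opening': 0.9987752916798751, 'contact_force': array([ 0.15476706, -0.49991178, -0.26025331])}
```

View pics/scene0.png

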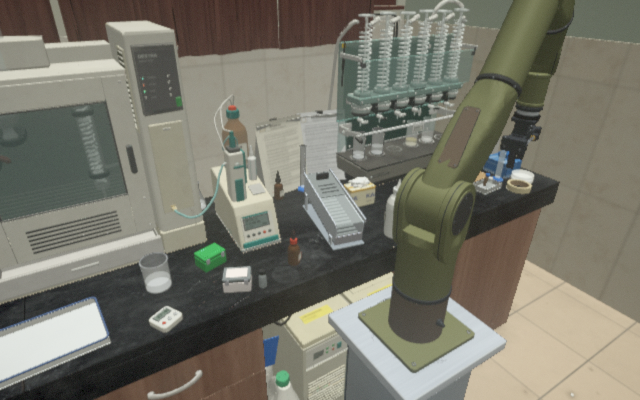

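View pics/top0.png

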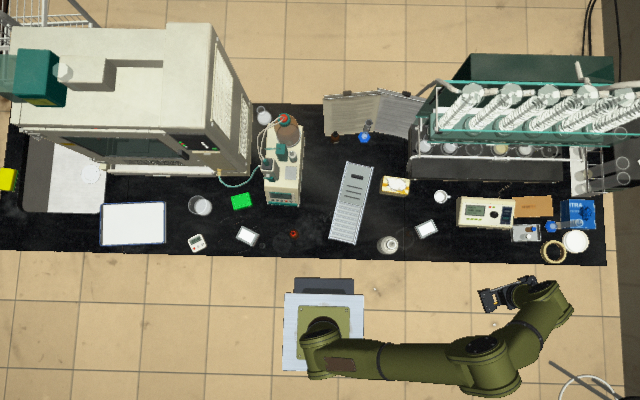

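Both views show the feeder around (350,200) in top, one white case at (246,236) and another at (427,229), and the green decoy at (241,201). I'll zoom in on them in one composite.

```bash
python3 - <<'E'
import cv2,numpy as np
a=cv2.imread("pics/top0.png");b=cv2.imread("pics/scene0.png")
z=lambda i,x,y,w,h,s:cv2.resize(i[y:y+h,x:x+w],(int(w*s),int(h*s)),interpolation=cv2.INTER_CUBIC)
A=z(a,220,155,230,110,3.47)[:,:798]
B=np.hstack([z(b,190,150,180,145,2.9)[:210*2,:522],np.zeros((420,276,3),np.uint8)])if 0 else None
t=z(b,215,255,60,50,4);u=z(b,290,160,80,90,2.4)
c=np.zeros((220,798,3),np.uint8)
c[:200,:240]=t; c[:216,250:442]=u; c[:200,460:780]=z(a,405,210,45,28,7.1)[:198,:319].repeat(1,0) if 0 else cv2.resize(a[213:245,402:452],(320,200),interpolation=cv2.INTER_CUBIC)
cv2.imwrite("pics/z1.png",np.vstack([A,c]))
E
```

```text
(no output)
```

View pics/z1.png

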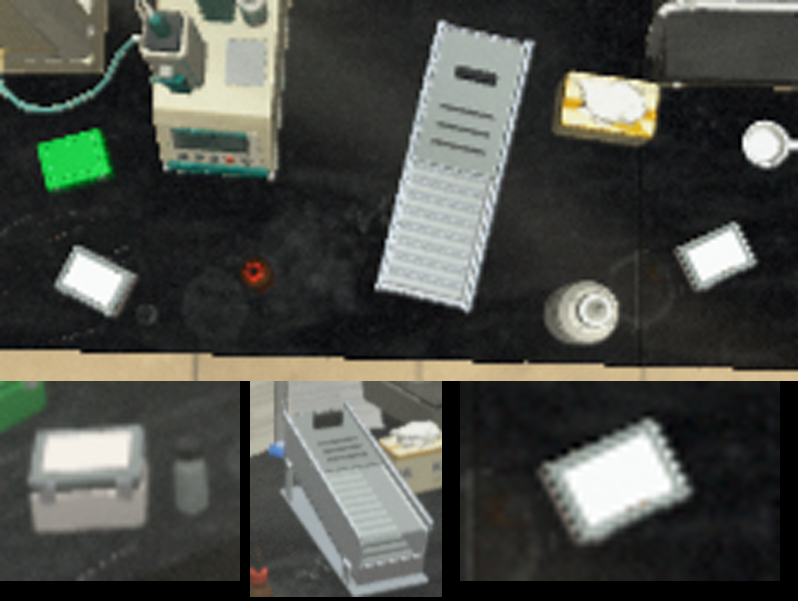

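```bash
cat > h.py <<'E'
import cv2,numpy as np
from plant import r
from scipy.spatial.transform import Rotation as R
P={n:r.camera_params(n) for n in("scene","top")}
def ray(n,uv):
    p=P[n];d=np.array([(uv[0]-p["cx"])/p["fx"],(uv[1]-p["cy"])/p["fy"],1.])
    return p["position"],R.from_quat(p["attitude"]).apply(d/np.linalg.norm(d))
def plane(n,uv,z):
    o,d=ray(n,uv);return o+d*(z-o[2])/d[2]
def tri(us,ut):
    (o,d),(p,e)=ray("scene",us),ray("top",ut)
    s,t=np.linalg.lstsq(np.c_[d,-e],p-o,rcond=None)[0]
    a,b=o+s*d,p+t*e;return (a+b)/2,np.linalg.norm(a-b)
def proj(n,X):
    p=P[n];c=R.from_quat(p["attitude"]).inv().apply(np.asarray(X)-p["position"])
    return np.c_[p["fx"]*c[...,0]/c[...,2]+p["cx"],p["fy"]*c[...,1]/c[...,2]+p["cy"]] if c.ndim>1 else np.array([p["fx"]*c[0]/c[2]+p["cx"],p["fy"]*c[1]/c[2]+p["cy"]])
def blob(mask,x0,y0,x1,y1):
    "largest contour within window -> centroid, points, area"
    m=np.zeros_like(mask);m[y0:y1,x0:x1]=mask[y0:y1,x0:x1]
    c=max(cv2.findContours(m,cv2.RETR_EXTERNAL,cv2.CHAIN_APPROX_NONE)[0],key=cv2.contourArea)
    f=np.zeros_like(m);cv2.drawContours(f,[c],-1,255,-1);M=cv2.moments(f,True)
    return np.array([M["m10"]/M["m00"],M["m01"]/M["m00"]]),c[:,0].astype(float),M["m00"]
E
python3 - <<'E'
from h import *
T=cv2.imread("pics/top0.png");S=cv2.imread("pics/scene0.png")
g=lambda I:cv2.cvtColor(I,cv2.COLOR_BGR2GRAY)
def rect(n,c,z):
    w=np.array([plane(n,u,z)[:2] for u in c])
    (ctr,wh,a)=cv2.minAreaRect((w*1000).astype(np.float32));return np.round(ctr,1),np.round(wh,1),round(a,1)
for nm,win,z in(("tall",(230,222,262,250),.046),("flat",(412,216,442,242),.030)):
  for th in(90,200):
    c,pts,a=blob((g(T)>th).astype(np.uint8)*255,*win);print(nm,th,c,a,plane("top",c,z),rect("top",pts,z))
c,pts,a=blob((g(S)>190).astype(np.uint8)*255,220,262,256,282);print("tall scene",c,a,plane("scene",c,.046))
ct=blob((g(T)<75).astype(np.uint8)*255,345,170,368,184)[0];cs=blob((g(S)<75).astype(np.uint8)*255,312,168,333,182)[0];print("grip",ct,cs,tri(cs,ct))
for nm,s,t in(("hiL",(305,170.4),(347.1,161.3)),("loR",(366.2,219),(355.7,244.3))): print(nm,tri(s,t))
for t in((347.1,161.3),(373.6,167.1),(328.4,238.6),(355.7,244.3)):print(t,plane("top",t,.1))
r1=cv2.resize(S[155:250,270:370],None,fx=6,fy=6,interpolation=cv2.INTER_CUBIC);cv2.imwrite("pics/z2.png",r1)
E
```

```text
tall 90 [246.95306859 235.57761733] 277.0 [0.3742875  0.31008606 0.046     ] (array([373.9, 310.4]), array([80.4, 54.5]), 65.2)
tall 200 [246.24827586 235.36551724] 145.0 [0.37505285 0.3129253  0.046     ] (array([375.2, 313.1]), array([58.7, 38.5]), 63.3)
flat 90 [425.92015209 228.53231939] 263.0 [ 0.4220619  -0.40264472  0.03      ] (array([ 421.5, -402.4]), array([56.8, 76.1]), 26.8)
flat 200 [426.17567568 228.25675676] 148.0 [ 0.42319306 -0.40367045  0.03      ] (array([ 422.7, -403.8]), array([38.9, 58.4]), 27.7)
tall scene [236.18811881 272.32178218] 202.0 [0.37218115 0.31475347 0.046     ]
grip [356.7 176.6] [322.12244898 175.97959184] (array([ 0.60382425, -0.11405909,  0.14358871]), np.float64(0.0011648476274642003))
hiL (array([ 0.6598645 , -0.07629256,  0.15267649]), np.float64(0.0016300055686402433))
loR (array([ 0.35005624, -0.11769453,  0.09376828]), np.float64(0.00039864470794379525))
(347.1, 161.3) [ 0.6725251  -0.07839726  0.1       ]
(373.6, 167.1) [ 0.65201427 -0.18232542  0.1       ]
(328.4, 238.6) [ 0.36870886 -0.01257585  0.1       ]
(355.7, 244.3) [ 0.34975441 -0.11736746  0.1       ]
```

View pics/z2.png

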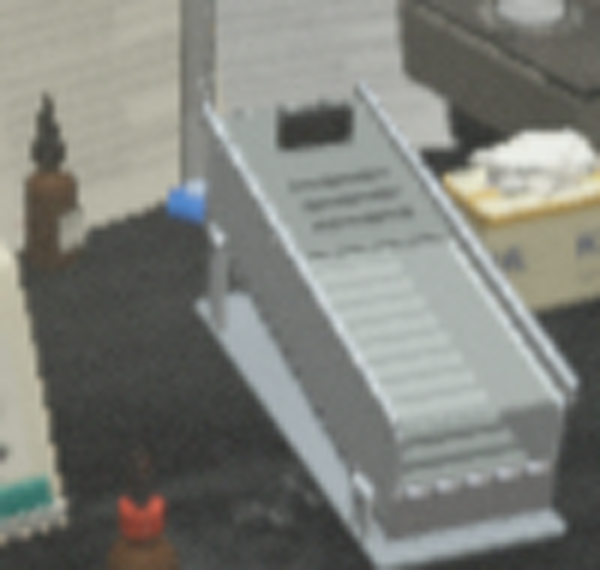

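The zoom shows the lip corners: high-left (207,103), high-right (362,88), low-left (400,415), low-right (575,385) in 6x pixels. The grip sits at (315,125), so the cover is shut.

```bash
python3 - <<'E'
from h import *
z2=lambda x,y:((x+.5)/6-.5+270,(y+.5)/6-.5+155)
z1=lambda x,y:((x+.5)/3.47-.5+220,(y+.5)/3.47-.5+155)
pk=dict(hiL=((207,103),(441,22)),hiR=((362,88),(533,42)),loL=((400,415),(376,290)),loR=((575,385),(471,310)))
X={}
for k,(s,t) in pk.items():
    X[k],e=tri(z2(*s),z1(*t));print(k,X[k].round(4),round(e,4))
hi=(X["hiL"]+X["hiR"])/2;lo=(X["loL"]+X["loR"])/2;d=hi-lo
print("hi",hi,"lo",lo,"len",np.linalg.norm(d),"slope",np.degrees(np.arctan2(d[2],np.hypot(d[0],d[1]))),"yaw",np.degrees(np.arctan2(d[1],d[0])))
for a,b in(("hiL","hiR"),("loL","loR")):
    w=X[a]-X[b];print(np.linalg.norm(w),np.degrees(np.arctan2(w[1],w[0]))-90)
# image-line yaw: corners on nominal lip heights
for h0 in(.03,):
  Q={k:plane("top",z1(*t),h0+.066+(.047 if k[0]=="h" else 0)) for k,(s,t) in pk.items()}
  for a,b in(("loL","hiL"),("loR","hiR")):
    w=Q[b]-Q[a];print(a,np.hypot(*w[:2]),np.degrees(np.arctan2(w[1],w[0])))
  print({k:v.round(4) for k,v in Q.items()})
# base plate corners in scene
for p in((197,305),(380,565),(563,525)):print(plane("scene",z2(*p),.004))
print("stop top edge mid",plane("scene",z2(470,480),.044))
E
```

```text
hiL [ 0.6628 -0.0747  0.1465] 0.0005
hiR [ 0.6448 -0.176   0.1399] 0.0007
loL [ 0.3688 -0.0128  0.1001] 0.0045
loR [ 0.3515 -0.1161  0.0945] 0.0012
hi [ 0.65379807 -0.12535893  0.14320514] lo [ 0.36012372 -0.06446768  0.09727613] len 0.3034169415519966 slope 8.706479718906586 yaw -11.713884950479459
0.10301992882551796 -10.060913609625118
0.10485428285211054 -9.529616773056503
loL 0.3002814055364781 -12.23718328298905
loR 0.2988557718551363 -11.473823842784348
{'hiL': array([ 0.6638, -0.0747,  0.143 ]), 'hiR': array([ 0.6439, -0.1759,  0.143 ]), 'loL': array([ 0.3703, -0.0111,  0.096 ]), 'loR': array([ 0.3511, -0.1164,  0.096 ])}
[ 0.67170317 -0.07171528  0.004     ]
[ 0.37532697 -0.01067461  0.004     ]
[ 0.3545761  -0.11682953  0.004     ]
stop top edge mid [ 0.36831101 -0.0622852   0.044     ]
```

```bash
cat >> h.py <<'E'
a9=np.radians(9);YAW=np.radians(-11.6);STOP=np.array([.370,-.0657,.0305])
u=np.array([np.cos(YAW),np.sin(YAW),0]);v=np.array([-u[1],u[0],0]);k=np.array([0,0,1.])
SL=u*np.cos(a9)+k*np.sin(a9);N=-u*np.sin(a9)+k*np.cos(a9)
def L(s,lat=0,n=0):return STOP+SL*s/1e3+v*lat/1e3+N*n/1e3   # mm
def Rt(y,z):return R.from_matrix(np.c_[np.cross(y,z),y,z])
RL=Rt(SL,-N)                              # tool y up the lane
def Rd(deg):                              # tool straight down, y at azimuth deg
    t=np.radians(deg);return Rt(np.array([np.cos(t),np.sin(t),0]),-k)
def rel(p,Rg):
    s=r.get_state();R0=R.from_quat(s["eef_rot"])
    x=R0.inv().apply(p-s["tool_pos"]);w=(R0.inv()*Rg).as_rotvec()
    print("xyz",x.round(3).tolist(),"rot",w.round(3).tolist(),"rows",round(np.linalg.norm(x)/.0417,1),round(np.degrees(np.linalg.norm(w))/7.16,1))
def st():
    s=r.get_state();print(round(s["clock"],2),s["tool_pos"].round(4),"F",s["contact_force"].round(1),"open",round(s["opening"],3),"ff",s["finger_force"],"q",s["q"].round(2))
E
python3 - <<'E'
from h import *
st();rel(np.array([.35,-.45,.32]),Rd(-40));rel(L(255,0,150),RL);rel(L(255,0,68),RL)
E
```

```text
0.1 [ 0.1968 -0.5926  0.2139] F [ 0.2 -0.5 -0.3] open 0.999 ff 0.0 q [ 1.28  0.69 -0.19  1.57  0.16  0.9  -0.22]
xyz [0.19, -0.087, -0.106] rot [-0.002, -0.0, -0.552] rows 5.6 4.4
xyz [0.528, -0.331, -0.004] rot [-0.144, 0.082, -1.045] rows 15.0 8.5
xyz [0.539, -0.325, 0.077] rot [-0.144, 0.082, -1.045] rows 15.2 8.5
```

Emit:
carry_out(plan=[{"xyz": [0.19, -0.087, -0.106], "rot": [0, 0, -0.55], "grip": 120}, {"xyz": [0.19, -0.087, -0.106], "rot": [0, 0, -0.55], "grip": 120}, {"xyz": [0.19, -0.087, -0.106], "rot": [0, 0, -0.55], "grip": 120}, {"xyz": [0.19, -0.087, -0.106], "rot": [0, 0, -0.55], "grip": 120}, {"xyz": [0.19, -0.087, -0.106], "rot": [0, 0, -0.55], "grip": 120}, {"xyz": [0.53, -0.33, -0.07], "rot": [-0.144, 0.082, -1.045], "grip": 120}, {"xyz": [0.53, -0.33, -0.07], "rot": [-0.144, 0.082, -1.045], "grip": 120}, {"xyz": [0.53, -0.33, -0.07], "rot": [-0.144, 0.082, -1.045], "grip": 120}])

```text
clock: 0.77
tool_pos: [0.4087, -0.3642, 0.3022]
eef_rot: [0.814, 0.578, 0.037, 0.045]
contact_force: [-0.4, 0.3, 0.3]
opening: 0.53
finger_force: 0.0
```

```bash
python3 - <<'E'
from h import *
st();rel(L(255,0,110),RL)
E
```

```text
0.77 [ 0.4087 -0.3642  0.3022] F [-0.4  0.3  0.3] open 0.53 ff 0.0 q [ 1.    0.46 -0.51  1.78  0.25  0.85  0.06]
xyz [0.299, 0.082, 0.136] rot [-0.04, 0.011, -0.133] rows 8.1 1.1
```

Emit:
carry_out(plan=[{"xyz": [0.299, 0.082, 0.126], "rot": [-0.04, 0.011, -0.133], "grip": 120}, {"xyz": [0.299, 0.082, 0.126], "rot": [-0.04, 0.011, -0.133], "grip": 120}, {"xyz": [0.299, 0.082, 0.126], "rot": [-0.04, 0.011, -0.133], "grip": 120}, {"xyz": [0.299, 0.082, 0.126], "rot": [-0.04, 0.011, -0.133], "grip": 120}, {"xyz": [0.299, 0.082, 0.126], "rot": [-0.04, 0.011, -0.133], "grip": 120}, {"xyz": [0.299, 0.082, 0.126], "rot": [-0.04, 0.011, -0.133], "grip": 120}, {"xyz": [0.299, 0.082, 0.126], "rot": [-0.04, 0.011, -0.133], "grip": 120}, {"xyz": [0.299, 0.082, 0.126], "rot": [-0.04, 0.011, -0.133], "grip": 120}])

```text
clock: 1.43
tool_pos: [0.5982, -0.1154, 0.1877]
eef_rot: [0.775, 0.628, 0.048, 0.06]
contact_force: [0.3, 0.2, -0.1]
opening: 0.533
finger_force: 0.0
```

```bash
python3 - <<'E'
from h import *
st();rel(L(255,0,68),RL)
I=r.snapshot("scene")[:,:,::-1];cv2.imwrite("pics/s1.png",I);T=r.snapshot("top")[:,:,::-1];cv2.imwrite("pics/t1.png",T)
c=lambda i,x,y,w,h:cv2.resize(i[y:y+h,x:x+w],(390,300),interpolation=cv2.INTER_CUBIC)
cv2.imwrite("pics/z3.png",np.vstack([np.hstack([c(I,280,140,91,70),c(I,370,150,130,100)]),np.hstack([c(T,320,140,91,70),c(T,395,205,60,46)])]))
E
```

```text
1.43 [ 0.5982 -0.1154  0.1877] F [ 0.3  0.2 -0.1] open 0.533 ff 0.0 q [ 0.32  0.65 -0.36  1.81  0.43  0.6  -0.5 ]
xyz [0.003, -0.0, 0.051] rot [-0.003, 0.001, -0.006] rows 1.2 0.1
```

View pics/z3.png

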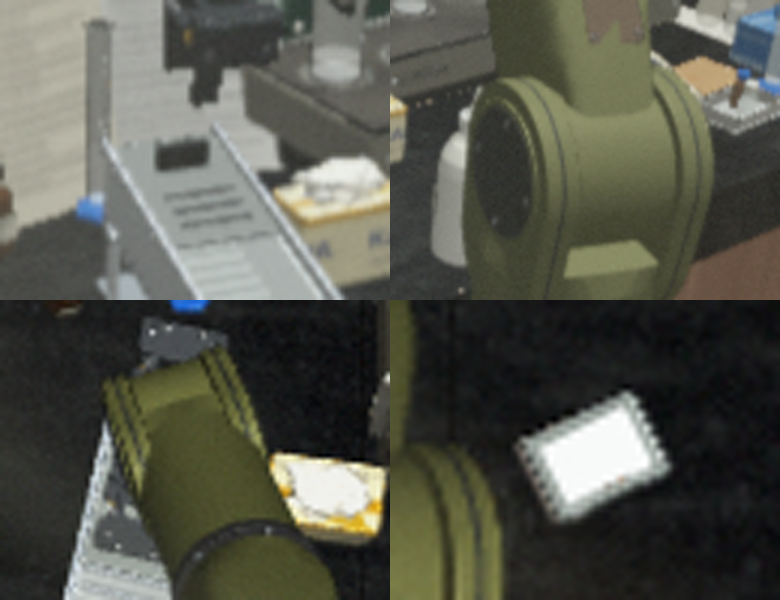

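The grip bar (scene crop) is at (183,155) with the fingertips above it at (204,95). The flat case stays hidden behind the arm's base joint. I'll check that the fingertip pixel matches the reported TCP.

```bash
python3 - <<'E'
from h import *
s=r.get_state()
q=lambda p:((p-np.array([280,140]))*[390/91,300/70]).round(0)
print(q(proj("scene",s["tool_pos"])),q(proj("scene",L(255,0,74.5))),q(proj("scene",L(255,0,86.5))),q(proj("scene",L(255,-23,86.5))),q(proj("scene",L(255,23,86.5))), q(proj("scene",L(300,50,67))))
Z=R.from_quat(s["eef_rot"]).apply([0,.023,0]);print(q(proj("scene",s["tool_pos"]+Z)),q(proj("scene",s["tool_pos"]-Z)))
print("flat case scene px",proj("scene",np.array([.42,-.403,.03])))
E
```

```text
[175. 109.] [179. 153.] [180. 141.] [206. 137.] [154. 145.] [104. 141.]
[165.  95.] [186. 124.]
flat case scene px [414.59905256 204.81595193]
```

```bash
python3 - <<'E'
from h import *
st()
I=r.snapshot("scene")[:,:,::-1];st()
s=r.get_state();Rm=R.from_quat(s["eef_rot"])
J=cv2.resize(I[100:200,270:410],None,fx=5.6,fy=5.6,interpolation=cv2.INTER_CUBIC)
for off,col in(([0,0,0],(0,0,255)),([0,.045,0],(0,255,0)),([0,-.045,0],(255,0,0)),([0,.09,-.064],(0,255,255)),([0,-.09,-.064],(255,255,0))):
    p=(proj("scene",s["tool_pos"]+Rm.apply(off))-[270,100]+.5)*5.6-.5
    cv2.circle(J,tuple(int(x) for x in p),4,col,-1)
cv2.imwrite("pics/z4.png",J)
E
```

```text
1.53 [ 0.6006 -0.107   0.1868] F [ 0.3  1.  -0.1] open 0.529 ff 0.0 q [ 0.31  0.66 -0.36  1.8   0.43  0.6  -0.5 ]
1.58 [ 0.5986 -0.1118  0.1874] F [ 0.1 -0.8 -0.3] open 0.534 ff 0.0 q [ 0.32  0.65 -0.36  1.81  0.43  0.6  -0.5 ]
```

View pics/z4.png

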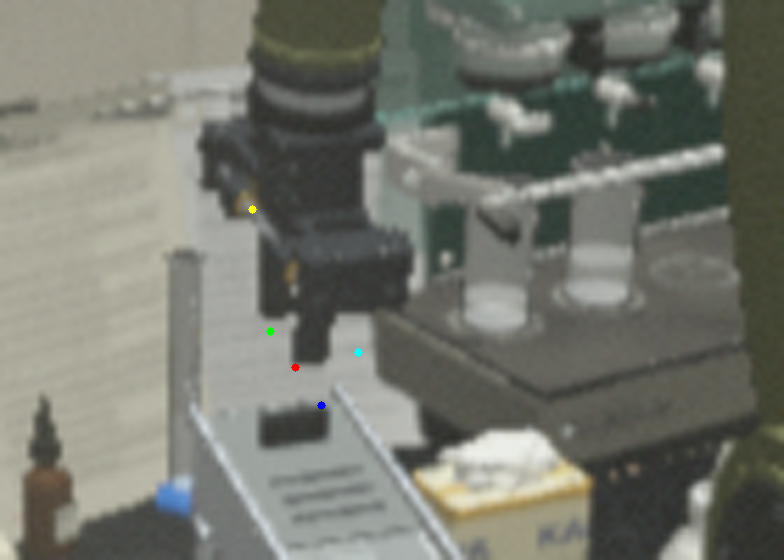

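Fingertips are at (273,315) and (312,358), in line with the bar at (293,427). They sit about 20 mm behind the TCP while half open, because the tips advance as they close. I'll descend and grip the bar.

Emit:
carry_out(plan=[{"xyz": [0.001, 0, 0.03], "rot": [0, 0, 0], "grip": 120}, {"xyz": [0.001, 0, 0.05], "rot": [0, 0, 0], "grip": 120}, {"xyz": [0.001, 0, 0.05], "rot": [0, 0, 0], "grip": 120}, {"xyz": [0.001, 0, 0.05], "rot": [0, 0, 0], "grip": 255}, {"xyz": [0.001, 0, 0.05], "rot": [0, 0, 0], "grip": 255}, {"xyz": [0.001, 0, 0.05], "rot": [0, 0, 0], "grip": 255}, {"xyz": [0.001, 0, 0.05], "rot": [0, 0, 0], "grip": 255}, {"xyz": [0.001, 0, 0.05], "rot": [0, 0, 0], "grip": 255}], squeeze=10)

```text
clock: 2.25
tool_pos: [0.6058, -0.1179, 0.1405]
eef_rot: [0.775, 0.627, 0.049, 0.061]
contact_force: [-0.2, -0.8, 0.1]
opening: 0.174
finger_force: 0.0
```

```bash
python3 - <<'E'
from h import *
st();rel(L(255,0,68),RL);rel(L(105,0,68),RL)
E
```

```text
2.25 [ 0.6058 -0.1179  0.1405] F [-0.2 -0.8  0.1] open 0.174 ff 0.0 q [ 0.29  0.73 -0.31  1.83  0.48  0.5  -0.54]
xyz [0.004, -0.001, 0.003] rot [-0.001, 0.001, -0.007] rows 0.1 0.1
xyz [0.003, -0.151, 0.003] rot [-0.001, 0.001, -0.007] rows 3.6 0.1
```

Emit:
carry_out(plan=[{"xyz": [0, 0, 0.002], "rot": [0, 0, 0], "grip": 255}, {"xyz": [0, 0, 0.002], "rot": [0, 0, 0], "grip": 255}, {"xyz": [0, -0.03, 0.002], "rot": [0, 0, 0], "grip": 255}, {"xyz": [0, -0.06, 0.002], "rot": [0, 0, 0], "grip": 255}, {"xyz": [0, -0.09, 0.002], "rot": [0, 0, 0], "grip": 255}, {"xyz": [0, -0.12, 0.002], "rot": [0, 0, 0], "grip": 255}, {"xyz": [0, -0.145, 0.002], "rot": [0, 0, 0], "grip": 255}, {"xyz": [0, -0.155, 0.002], "rot": [0, 0, 0], "grip": 255}], squeeze=15)

```text
clock: 2.92
tool_pos: [0.4513, -0.0853, 0.1133]
eef_rot: [0.775, 0.628, 0.047, 0.058]
contact_force: [-0.1, 0.2, -0.4]
opening: 0.008
finger_force: 0.0
```

```bash
python3 - <<'E'
from h import *
st();rel(L(105,0,68),RL)
E
```

```text
2.92 [ 0.4513 -0.0853  0.1133] F [-0.1  0.2 -0.4] open 0.008 ff 0.0 q [ 0.08  0.64 -0.02  2.3   0.62  0.06 -0.75]
xyz [0.003, 0.01, 0.001] rot [-0.007, 0.002, -0.006] rows 0.2 0.1
```

```bash
python3 - <<'E'
from h import *
I=r.snapshot("scene")[:,:,::-1];s=r.get_state()
J=cv2.resize(I[120:260,250:430],None,fx=4,fy=4,interpolation=cv2.INTER_CUBIC)
p=(proj("scene",s["tool_pos"])-[250,120]+.5)*4-.5;cv2.circle(J,tuple(int(x) for x in p),2,(0,0,255),-1)
cv2.imwrite("pics/z5.png",J)
E
```

```text
(no output)
```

View pics/z5.png

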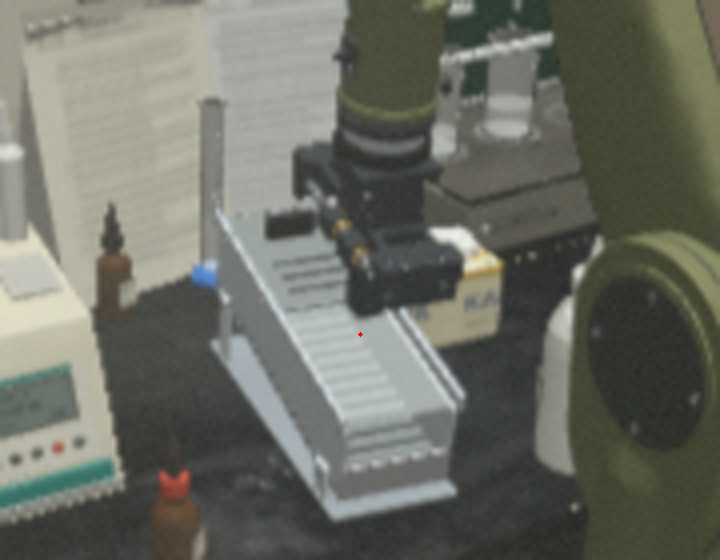

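The bar is still at (290,222), so the grip missed. The shut fingertips appear at (367,310), while the reported TCP projects to (360,335). The real tips are offset from the reported pose, so I'll quantify that.

```bash
python3 - <<'E'
from h import *
st();s=r.get_state();Rm=R.from_quat(s["eef_rot"])
for z in(0,-.015,-.019,-.025,-.064):
    print(z,((proj("scene",s["tool_pos"]+Rm.apply([0,0,z]))-[250,120]+.5)*4-.5).round(0),"tool axes 10mm px:",[((proj("scene",s["tool_pos"]+Rm.apply(a))-proj("scene",s["tool_pos"]))*4).round(1).tolist() for a in np.eye(3)*.01] if z==0 else "")
E
```

```text
2.97 [ 0.4506 -0.085   0.113 ] F [-1.7  0.4 -0.5] open 0.006 ff 0.0 q [ 0.08  0.64 -0.02  2.31  0.62  0.06 -0.75]
0 [360. 334.] tool axes 10mm px: [[-11.3, 2.0], [-4.6, -7.0], [-1.1, 9.7]]
-0.015 [362. 319.] tool axes 10mm px: 
-0.019 [362. 316.] tool axes 10mm px: 
-0.025 [363. 310.] tool axes 10mm px: 
-0.064 [367. 270.] tool axes 10mm px:
```

```bash
python3 - <<'E'
from h import *
rel(L(287,0,85),RL);rel(L(287,0,58),RL)
E
```

```text
xyz [0.004, 0.192, -0.018] rot [-0.008, 0.002, -0.005] rows 4.6 0.1
xyz [0.004, 0.192, 0.009] rot [-0.008, 0.002, -0.005] rows 4.6 0.1
```

Emit:
carry_out(plan=[{"xyz": [0, 0, -0.02], "rot": [0, 0, 0], "grip": 255}, {"xyz": [0.003, 0.19, -0.02], "rot": [-0.007, 0, -0.005], "grip": 255}, {"xyz": [0.003, 0.19, -0.02], "rot": [-0.007, 0, -0.005], "grip": 255}, {"xyz": [0.003, 0.19, -0.02], "rot": [-0.007, 0, -0.005], "grip": 255}, {"xyz": [0.003, 0.19, -0.02], "rot": [-0.007, 0, -0.005], "grip": 255}, {"xyz": [0.003, 0.19, -0.015], "rot": [-0.007, 0, -0.005], "grip": 255}, {"xyz": [0.003, 0.19, 0.0], "rot": [-0.007, 0, -0.005], "grip": 255}, {"xyz": [0.003, 0.19, 0.008], "rot": [-0.007, 0, -0.005], "grip": 255}])

```text
clock: 3.63
tool_pos: [0.6433, -0.1229, 0.1343]
eef_rot: [0.773, 0.629, 0.052, 0.063]
contact_force: [-0.5, 0.3, -0.6]
opening: -0.0
finger_force: 0.0
```

```bash
python3 - <<'E'
from h import *
st();rel(L(285,0,50),RL)
E
```

```text
3.63 [ 0.6433 -0.1229  0.1343] F [-0.5  0.3 -0.6] open -0.0 ff 0.0 q [ 0.31  0.78 -0.35  1.72  0.51  0.56 -0.55]
xyz [0.001, -0.007, 0.009] rot [0.006, -0.0, -0.003] rows 0.3 0.1
```

Emit:
carry_out(plan=[{"xyz": [0.001, 0, 0.005], "rot": [0, 0, 0], "grip": 255}, {"xyz": [0.001, 0, 0.009], "rot": [0, 0, 0], "grip": 255}, {"xyz": [0.001, -0.02, 0.009], "rot": [0, 0, 0], "grip": 255}, {"xyz": [0.001, -0.045, 0.009], "rot": [0, 0, 0], "grip": 255}, {"xyz": [0.001, -0.07, 0.009], "rot": [0, 0, 0], "grip": 255}, {"xyz": [0.001, -0.09, 0.009], "rot": [0, 0, 0], "grip": 255}])

```text
clock: 4.13
tool_pos: [0.5543, -0.1027, 0.1119]
eef_rot: [0.773, 0.63, 0.051, 0.063]
contact_force: [0.3, -0.1, -0.7]
opening: 0.006
finger_force: 0.6
```

```bash
python3 - <<'E'
from h import *
st();rel(L(130,0,50),RL)
T=cv2.imread("pics/scene0.png");I=r.snapshot("scene")[:,:,::-1]
for n,i in(("0",T),("1",I)):
  print(blob((cv2.cvtColor(i.copy(),cv2.COLOR_BGR2GRAY)<75).astype(np.uint8)*255,312,168,333,182)[::2])
E
```

```text
4.13 [ 0.5543 -0.1027  0.1119] F [ 0.3 -0.1 -0.7] open 0.006 ff 0.5846805790497456 q [ 0.23  0.72 -0.23  2.01  0.59  0.31 -0.69]
xyz [-0.001, -0.068, 0.001] rot [0.005, -0.0, -0.001] rows 1.6 0.0
(array([322.12244898, 175.97959184]), 49.0)
(array([327.52777778, 176.375     ]), 72.0)
```

Emit:
carry_out(plan=[{"xyz": [0, -0.025, 0.001], "rot": [0, 0, 0], "grip": 255}, {"xyz": [0, -0.045, 0.001], "rot": [0, 0, 0], "grip": 255}, {"xyz": [0, -0.06, 0.001], "rot": [0, 0, 0], "grip": 255}, {"xyz": [0, -0.07, 0.001], "rot": [0, 0, 0], "grip": 255}, {"xyz": [0, -0.074, 0.001], "rot": [0, 0, 0], "grip": 255}])

```text
clock: 4.6
tool_pos: [0.4852, -0.0885, 0.0994]
eef_rot: [0.773, 0.63, 0.052, 0.064]
contact_force: [4.9, -2.6, 3.4]
opening: 0.007
finger_force: 2.4
```

```bash
python3 - <<'E'
from h import *
st();rel(L(130,0,50),RL)
I=r.snapshot("scene")[:,:,::-1]
J=cv2.resize(I[140:240,270:430],None,fx=5,fy=5,interpolation=cv2.INTER_CUBIC)
cv2.imwrite("pics/z6.png",J)
E
```

```text
4.6 [ 0.4852 -0.0885  0.0994] F [ 4.9 -2.6  3.4] open 0.007 ff 2.43525619211141 q [ 0.09  0.69 -0.04  2.23  0.67  0.07 -0.8 ]
xyz [-0.001, 0.003, -0.0] rot [0.007, 0.0, -0.001] rows 0.1 0.1
```

View pics/z6.png

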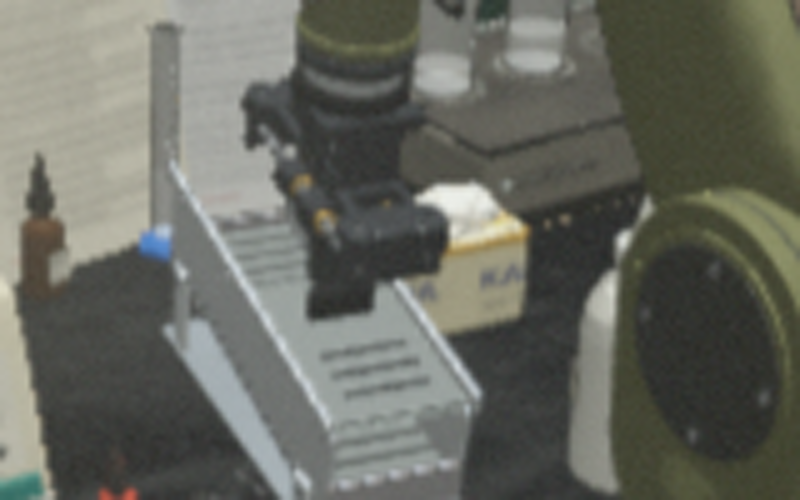

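The cover is over the hood, its front edge at (330,420), and the rollers at the top are exposed. I'll nudge it to confirm the end stop.

Emit:
carry_out(plan=[{"xyz": [0, -0.003, 0], "rot": [0, 0, 0], "grip": 255}, {"xyz": [0, -0.005, 0], "rot": [0, 0, 0], "grip": 255}])

```text
clock: 4.82
tool_pos: [0.4853, -0.0885, 0.0993]
eef_rot: [0.773, 0.629, 0.054, 0.066]
contact_force: [9.2, -4.9, 3.3]
opening: 0.005
finger_force: 5.4
```

```bash
python3 - <<'E'
from h import *
st();rel(L(130,0,50),RL)
E
```

```text
4.82 [ 0.4853 -0.0885  0.0993] F [ 9.2 -4.9  3.3] open 0.005 ff 5.441393950022757 q [ 0.09  0.69 -0.02  2.24  0.68  0.06 -0.82]
xyz [-0.001, 0.003, -0.0] rot [0.014, -0.001, -0.003] rows 0.1 0.1
```

Cover fully open (force rises with no motion). Next I'll back off and look at which side of the flat case has the latches.

Emit:
carry_out(plan=[{"xyz": [0, 0.02, 0], "rot": [0, 0, 0], "grip": 255}, {"xyz": [0, 0.02, -0.04], "rot": [0, 0, 0], "grip": 200}, {"xyz": [0, 0.02, -0.08], "rot": [0, 0, 0], "grip": 100}, {"xyz": [0, 0.02, -0.12], "rot": [0, 0, 0], "grip": 0}, {"xyz": [0, 0.02, -0.16], "rot": [0, 0, 0], "grip": 0}, {"xyz": [0, 0.02, -0.2], "rot": [0, 0, 0], "grip": 0}])

```text
clock: 5.32
tool_pos: [0.4666, -0.0848, 0.3004]
eef_rot: [0.773, 0.63, 0.051, 0.062]
contact_force: [1.0, -0.5, -1.4]
opening: 0.363
finger_force: 0.0
```

```bash
python3 - <<'E'
from h import *
st()
T=np.mean([r.snapshot("top").astype(float) for _ in range(6)],0)[:,:,::-1].astype(np.float32)
cv2.imwrite("pics/t2.png",T.astype(np.uint8))
out=[]
for c,yaw,h in(((.3752,.3128),-26,.046),((.4225,-.4037),27.3,.030)):
    t=np.radians(yaw);X=np.array([np.cos(t),np.sin(t),0]);Y=np.array([-X[1],X[0],0])
    g=np.arange(-60,60,.5)/1e3
    pts=np.array([[np.array([*c,h])-X*b-Y*a for a in g] for b in -g])   # image up = -x case ... rows
    uv=proj("top",pts.reshape(-1,3)).reshape(240,240,2).astype(np.float32)
    im=cv2.remap(T,uv[...,0],uv[...,1],cv2.INTER_CUBIC);out.append(cv2.resize(np.clip(im*1.2+20,0,255),(390,390)))
    gr=cv2.cvtColor(im,cv2.COLOR_BGR2GRAY)
    for off in(-33,-30,-27,-24,24,27,30,33):
        row=gr[int((off+60)*2)];print(off,row[40:201:10].astype(int))
cv2.imwrite("pics/z7.png",np.hstack(out))
E
```

```text
5.32 [ 0.4666 -0.0848  0.3004] F [ 1.  -0.5 -1.4] open 0.363 ff 0.0 q [ 0.48  0.34 -0.57  2.02  0.34  0.71 -0.5 ]
-33 [28 27 27 27 35 28 22 20 24 23 27 20 19 23 16 29 19]
-30 [29 35 56 66 76 42 49 36 44 36 42 42 42 39 49 56 31]
-27 [ 36  82 123 132 129  98 117  91 122  91 116 105 112 101 129 127  58]
-24 [ 26 128 156 163 154 163 167 158 178 158 170 168 163 168 171 175  96]
24 [ 38 155 161 159 155 163 146 163 159 153 163 155 163 158 176 150 124]
27 [ 17  65 117 102 117 105 102 126 128 121 110 117 111 109 125 108 112]
30 [23 19 31 28 41 37 42 45 54 73 39 51 33 43 41 38 43]
33 [25 23 15 24 19 25 23 22 24 34 29 25 42 31 21 24 19]
-33 [26 27 29 28 25 23 24 19 24 22 22 13 19 12 16 15 15]
-30 [31 36 61 64 47 41 36 36 35 37 33 32 53 38 56 36 17]
-27 [ 56  77 117 135 119  89 101  83  99  86  96  89 126 111 135 106  36]
-24 [ 90 139 167 174 172 151 170 145 167 144 164 155 178 162 172 161  54]
24 [ 78 133 165 154 161 156 172 156 165 160 156 154 146 155 141 162  27]
27 [ 72 143 112 125 120 131 117 118  91 131  92 111  88  95  86  99  23]
30 [25 76 17 46 29 46 29 34 10 47 26 41 32 32 29 18 19]
33 [20 16 13 16 15 10 21 13 23 25 30 32 36 30 26 22 27][ WARN:0@7.289] global loadsave.cpp:1063 imwrite_ Unsupported depth image for selected encoder is fallbacked to CV_8U.
```

View pics/z7.png

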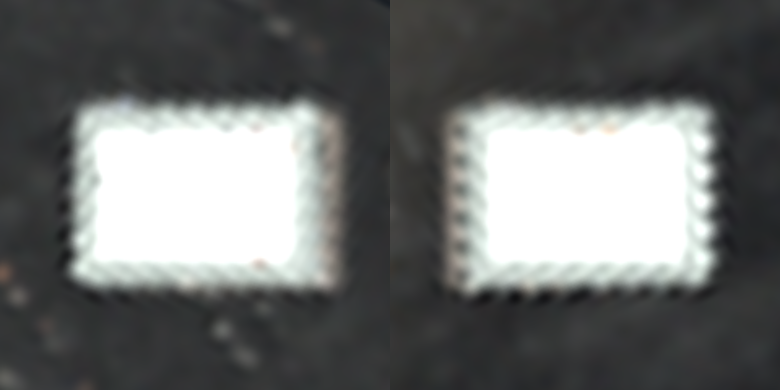

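The rectified views show the tall case (left) and the flat case (right), with the top edge being -x. Both have two brighter bumps along that edge, so the flat case has yaw ≈ 27° with its latches at -x. I'll verify this when it's lifted.

```bash
python3 - <<'E'
from h import *
print("bottle",plane("top",(388,244),.2),"vial0",plane("top",(407.5,233.5),.05))
rel(np.array([.4225,-.4037,.27]),Rd(27.3));rel(np.array([.4225,-.4037,.10]),Rd(27.3))
E
```

```text
bottle [ 0.35105365 -0.22509528  0.2       ] vial0 [ 0.39909034 -0.32500527  0.05      ]
xyz [-0.321, 0.017, 0.031] rot [0.153, 0.055, -0.679] rows 7.7 5.6
xyz [-0.32, -0.01, 0.198] rot [0.153, 0.055, -0.679] rows 9.0 5.6
```

Emit:
carry_out(plan=[{"xyz": [-0.321, 0.017, 0.031], "rot": [0.153, 0.055, -0.679], "grip": 0}, {"xyz": [-0.321, 0.017, 0.031], "rot": [0.153, 0.055, -0.679], "grip": 0}, {"xyz": [-0.321, 0.017, 0.031], "rot": [0.153, 0.055, -0.679], "grip": 0}, {"xyz": [-0.321, 0.017, 0.031], "rot": [0.153, 0.055, -0.679], "grip": 0}, {"xyz": [-0.321, 0.017, 0.031], "rot": [0.153, 0.055, -0.679], "grip": 0}, {"xyz": [-0.321, 0.017, 0.031], "rot": [0.153, 0.055, -0.679], "grip": 0}, {"xyz": [-0.321, 0.017, 0.031], "rot": [0.153, 0.055, -0.679], "grip": 0}, {"xyz": [-0.321, 0.017, 0.031], "rot": [0.153, 0.055, -0.679], "grip": 0}])

```text
clock: 6.28
tool_pos: [0.4238, -0.3986, 0.2685]
eef_rot: [0.52, 0.854, 0.001, -0.001]
contact_force: [0.5, 0.6, -0.3]
opening: 0.996
finger_force: 0.0
```

Emit:
carry_out(plan=[{"xyz": [0, 0, 0.04], "rot": [0, 0, 0], "grip": 0}, {"xyz": [0, 0, 0.08], "rot": [0, 0, 0], "grip": 0}, {"xyz": [0, 0, 0.12], "rot": [0, 0, 0], "grip": 0}, {"xyz": [0, 0, 0.15], "rot": [0, 0, 0], "grip": 0}, {"xyz": [0, 0, 0.17], "rot": [0, 0, 0], "grip": 0}, {"xyz": [0, 0, 0.18], "rot": [0, 0, 0], "grip": 0}])

```text
clock: 6.78
tool_pos: [0.4225, -0.395, 0.0861]
eef_rot: [0.52, 0.854, 0.001, -0.004]
contact_force: [0.1, 0.1, -0.2]
opening: 1.0
finger_force: 0.0
```

```bash
python3 - <<'E'
from h import *
st();rel(np.array([.4225,-.4037,.01]),Rd(27.3))
T=r.snapshot("top")[:,:,::-1]
J=cv2.resize(T[190:270,360:480],None,fx=6,fy=6,interpolation=cv2.INTER_CUBIC)
cv2.imwrite("pics/z8.png",J)
E
```

```text
6.78 [ 0.4225 -0.395   0.0861] F [ 0.1  0.1 -0.2] open 1.0 ff 0.0 q [ 0.99  0.86 -0.56  1.79  0.68  0.69  0.52]
xyz [-0.008, -0.004, 0.076] rot [-0.002, -0.007, 0.001] rows 1.8 0.1
```

Emit:
carry_out(plan=[{"xyz": [-0.006, -0.003, 0.04], "rot": [0, 0, 0], "grip": 0}, {"xyz": [-0.006, -0.003, 0.07], "rot": [0, 0, 0], "grip": 0}, {"xyz": [-0.006, -0.003, 0.076], "rot": [0, 0, 0], "grip": 0}, {"xyz": [-0.006, -0.003, 0.076], "rot": [0, 0, 0], "grip": 0}])

```text
clock: 7.17
tool_pos: [0.4246, -0.403, 0.014]
eef_rot: [0.52, 0.854, 0.001, -0.001]
contact_force: [0.1, -0.1, -0.2]
opening: 1.002
finger_force: 0.0
```

```bash
python3 - <<'E'
from h import *
st();rel(np.array([.4225,-.4037,-.005]),Rd(27.3))
r.snapshot("top");st()
E
```

```text
7.17 [ 0.4246 -0.403   0.014 ] F [ 0.1 -0.1 -0.2] open 1.002 ff 0.0 q [ 0.95  0.97 -0.47  1.8   0.77  0.56  0.46]
xyz [0.0, -0.002, 0.019] rot [0.0, -0.002, 0.001] rows 0.5 0.0
7.22 [ 0.4259 -0.4035  0.0156] F [0.8 0.4 0.5] open 1.001 ff 0.0 q [ 0.95  0.97 -0.47  1.8   0.77  0.57  0.46]
```

Emit:
carry_out(plan=[{"xyz": [0, -0.002, 0.01], "rot": [0, 0, 0], "grip": 0}, {"xyz": [0, -0.002, 0.016], "rot": [0, 0, 0], "grip": 0}, {"xyz": [0, -0.002, 0.02], "rot": [0, 0, 0], "grip": 0}, {"xyz": [0, -0.002, 0.022], "rot": [0, 0, 0], "grip": 0}])

```text
clock: 7.55
tool_pos: [0.4237, -0.4051, -0.0066]
eef_rot: [0.52, 0.854, 0.0, 0.001]
contact_force: [-0.6, -1.0, -0.0]
opening: 1.001
finger_force: 0.0
```

```bash
python3 - <<'E'
from h import *
st();rel(np.array([.4225,-.4037,-.02]),Rd(27.3))
r.snapshot("top");st()
E
```

```text
7.55 [ 0.4237 -0.4051 -0.0066] F [-0.6 -1.  -0. ] open 1.001 ff 0.0 q [ 0.94  1.   -0.44  1.81  0.8   0.52  0.43]
xyz [0.002, -0.0, 0.013] rot [0.002, 0.002, -0.0] rows 0.3 0.0
7.6 [ 0.4237 -0.4049 -0.0069] F [ 0.1 -0.2 -0.4] open 0.998 ff 0.0 q [ 0.94  1.   -0.44  1.81  0.8   0.52  0.43]
```

Emit:
carry_out(plan=[{"xyz": [0.001, 0, 0.004], "rot": [0, 0, 0], "grip": 0}, {"xyz": [0.001, 0, 0.007], "rot": [0, 0, 0], "grip": 0}, {"xyz": [0.001, 0, 0.009], "rot": [0, 0, 0], "grip": 0}])

```text
clock: 7.85
tool_pos: [0.4233, -0.4039, -0.0159]
eef_rot: [0.52, 0.854, 0.001, 0.001]
contact_force: [-0.5, -0.4, 0.2]
opening: 1.001
finger_force: 0.0
```

```bash
python3 - <<'E'
from h import *
st()
E
```

```text
7.85 [ 0.4233 -0.4039 -0.0159] F [-0.5 -0.4  0.2] open 1.001 ff 0.0 q [ 0.93  1.01 -0.43  1.81  0.81  0.5   0.42]
```

Emit:
carry_out(plan=[{"xyz": [0, 0, 0], "rot": [0, 0, 0], "grip": 150}, {"xyz": [0, 0, 0], "rot": [0, 0, 0], "grip": 150}, {"xyz": [0, 0, 0], "rot": [0, 0, 0], "grip": 150}, {"xyz": [0, 0, 0], "rot": [0, 0, 0], "grip": 150}, {"xyz": [0, 0, 0], "rot": [0, 0, 0], "grip": 150}, {"xyz": [0, 0, 0], "rot": [0, 0, 0], "grip": 150}], squeeze=25)

```text
clock: 8.35
tool_pos: [0.4231, -0.4042, -0.0156]
eef_rot: [0.52, 0.854, 0.0, 0.001]
contact_force: [-0.1, -0.6, 0.3]
opening: 0.633
finger_force: 25.0
```

```bash
python3 - <<'E'
from h import *
st();rel(np.array([.43,-.40,.28]),Rd(27.3));rel(np.array([.55,-.20,.30]),Rd(0))
E
```

```text
8.35 [ 0.4231 -0.4042 -0.0156] F [-0.1 -0.6  0.3] open 0.633 ff 24.99783448409289 q [ 0.93  1.01 -0.43  1.81  0.81  0.5   0.42]
xyz [0.0, 0.009, -0.296] rot [0.002, 0.001, -0.0] rows 7.1 0.0
xyz [0.123, 0.207, -0.315] rot [0.002, 0.001, 0.476] rows 9.5 3.8
```

Emit:
carry_out(plan=[{"xyz": [0, 0, -0.04], "rot": [0, 0, 0], "grip": 150}, {"xyz": [0, 0, -0.28], "rot": [0, 0, 0], "grip": 150}, {"xyz": [0, 0, -0.28], "rot": [0, 0, 0], "grip": 150}, {"xyz": [0, 0, -0.28], "rot": [0, 0, 0], "grip": 150}, {"xyz": [0, 0, -0.28], "rot": [0, 0, 0], "grip": 150}, {"xyz": [0, 0, -0.28], "rot": [0, 0, 0], "grip": 150}, {"xyz": [0, 0, -0.28], "rot": [0, 0, 0], "grip": 150}, {"xyz": [0, 0, -0.28], "rot": [0, 0, 0], "grip": 150}])

```text
clock: 9.02
tool_pos: [0.4263, -0.4053, 0.2712]
eef_rot: [0.52, 0.854, 0.0, 0.007]
contact_force: [0.7, -0.0, -0.9]
opening: 0.635
finger_force: 25.0
```

```bash
python3 - <<'E'
from h import *
st();rel(L(245,0,160),RL)
E
```

```text
9.02 [ 0.4263 -0.4053  0.2712] F [ 0.7 -0.  -0.9] open 0.635 ff 24.996839971281588 q [ 1.09  0.64 -0.72  1.61  0.47  1.06  0.71]
xyz [0.192, 0.274, 0.044] rot [-0.139, -0.044, 0.678] rows 8.1 5.5
```

Emit:
carry_out(plan=[{"xyz": [0.192, 0.274, 0.02], "rot": [-0.139, -0.044, 0.678], "grip": 150}, {"xyz": [0.192, 0.274, 0.02], "rot": [-0.139, -0.044, 0.678], "grip": 150}, {"xyz": [0.192, 0.274, 0.02], "rot": [-0.139, -0.044, 0.678], "grip": 150}, {"xyz": [0.192, 0.274, 0.02], "rot": [-0.139, -0.044, 0.678], "grip": 150}, {"xyz": [0.192, 0.274, 0.02], "rot": [-0.139, -0.044, 0.678], "grip": 150}, {"xyz": [0.192, 0.274, 0.02], "rot": [-0.139, -0.044, 0.678], "grip": 150}, {"xyz": [0.192, 0.274, 0.02], "rot": [-0.139, -0.044, 0.678], "grip": 150}, {"xyz": [0.192, 0.274, 0.03], "rot": [-0.139, -0.044, 0.678], "grip": 150}])

```text
clock: 9.68
tool_pos: [0.5765, -0.1102, 0.2365]
eef_rot: [0.773, 0.63, 0.048, 0.055]
contact_force: [1.5, -0.4, -1.8]
opening: 0.634
finger_force: 25.0
```

```bash
python3 - <<'E'
from h import *
st();rel(L(245,0,60),RL)
r.snapshot("top");st();rel(L(245,0,60),RL)
I=r.snapshot("scene")[:,:,::-1]
J=cv2.resize(I[120:220,280:400],None,fx=6,fy=6,interpolation=cv2.INTER_CUBIC)
cv2.imwrite("pics/z9.png",J)
E
```

```text
9.68 [ 0.5765 -0.1102  0.2365] F [ 1.5 -0.4 -1.8] open 0.634 ff 24.99516530893743 q [ 0.39  0.57 -0.45  1.81  0.41  0.7  -0.49]
xyz [0.002, 0.005, 0.11] rot [-0.01, -0.005, -0.0] rows 2.7 0.1
9.73 [ 0.5799 -0.0975  0.2347] F [ 3.6  6.9 -0.7] open 0.633 ff 24.998648492619395 q [ 0.37  0.58 -0.46  1.8   0.41  0.7  -0.49]
xyz [-0.013, 0.005, 0.108] rot [-0.01, -0.016, 0.013] rows 2.6 0.2
```

View pics/z9.png

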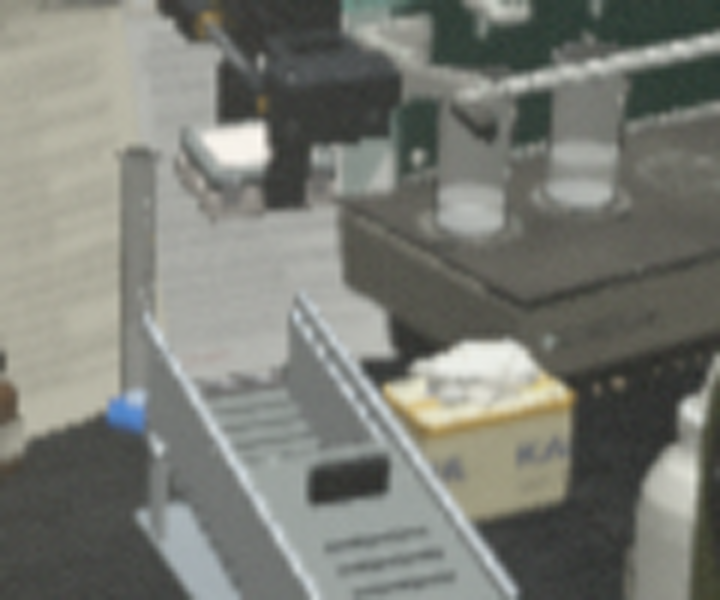

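The scene crop shows the flat case held level at (230,170), with fingertips at about its underside and a latch at its near face (222,205). The bar is at (350,475) and the mouth is clear. That was my last permitted picture, so from here I measure numerically.

Emit:
carry_out(plan=[{"xyz": [0, 0.005, 0.03], "rot": [-0.005, -0.005, 0], "grip": 150}, {"xyz": [0, 0.005, 0.06], "rot": [-0.005, -0.005, 0], "grip": 150}, {"xyz": [0, 0.005, 0.085], "rot": [-0.005, -0.005, 0], "grip": 150}, {"xyz": [0, 0.005, 0.1], "rot": [-0.005, -0.005, 0], "grip": 150}, {"xyz": [0, 0.005, 0.1], "rot": [-0.005, -0.005, 0], "grip": 150}, {"xyz": [0, 0.005, 0.1], "rot": [-0.005, -0.005, 0], "grip": 150}])

```text
clock: 10.28
tool_pos: [0.5936, -0.1157, 0.1367]
eef_rot: [0.773, 0.63, 0.046, 0.057]
contact_force: [0.8, 0.4, -0.1]
opening: 0.638
finger_force: 25.0
```

```bash
python3 - <<'E'
from h import *
st();rel(L(245,0,-14),RL)
r.snapshot("top");st();rel(L(245,0,-14),RL)
r.snapshot("top");r.snapshot("top");st();rel(L(245,0,-14),RL)
E
```

```text
10.28 [ 0.5936 -0.1157  0.1367] F [ 0.8  0.4 -0.1] open 0.638 ff 24.99677814077586 q [ 0.31  0.73 -0.34  1.86  0.53  0.5  -0.59]
xyz [0.004, 0.003, 0.083] rot [-0.01, 0.0, -0.0] rows 2.0 0.1
10.33 [ 0.5945 -0.1158  0.1379] F [ 0.4 -0.1 -0.5] open 0.63 ff 24.996784441173077 q [ 0.31  0.72 -0.34  1.86  0.53  0.5  -0.59]
xyz [0.004, 0.002, 0.084] rot [-0.007, -0.0, -0.001] rows 2.0 0.1
10.43 [ 0.5954 -0.1159  0.1391] F [ 0.7  0.7 -1.3] open 0.633 ff 24.99672946985811 q [ 0.31  0.72 -0.34  1.85  0.53  0.5  -0.59]
xyz [0.004, 0.0, 0.085] rot [-0.005, -0.0, -0.001] rows 2.0 0.0
```

Emit:
carry_out(plan=[{"xyz": [0.003, 0, 0.01], "rot": [-0.006, 0, 0], "grip": 150}, {"xyz": [0.003, 0, 0.03], "rot": [-0.006, 0, 0], "grip": 150}, {"xyz": [0.003, 0, 0.05], "rot": [-0.006, 0, 0], "grip": 150}, {"xyz": [0.003, 0, 0.065], "rot": [-0.006, 0, 0], "grip": 150}, {"xyz": [0.003, 0, 0.07], "rot": [-0.006, 0, 0], "grip": 150}, {"xyz": [0.003, 0, 0.07], "rot": [-0.006, 0, 0], "grip": 150}])

```text
clock: 10.93
tool_pos: [0.6055, -0.115, 0.0685]
eef_rot: [0.773, 0.63, 0.049, 0.06]
contact_force: [0.4, -0.7, -1.4]
opening: 0.634
finger_force: 25.0
```

```bash
python3 - <<'E'
from h import *
st();rel(L(245,0,-14),RL)
E
```

```text
10.93 [ 0.6055 -0.115   0.0685] F [ 0.4 -0.7 -1.4] open 0.634 ff 24.99687384814024 q [ 0.25  0.84 -0.24  1.87  0.6   0.35 -0.66]
xyz [0.001, 0.001, 0.014] rot [-0.001, 0.0, -0.001] rows 0.3 0.0
```

Emit:
carry_out(plan=[{"xyz": [0.001, 0, 0.006], "rot": [0, 0, 0], "grip": 150}, {"xyz": [0.001, 0, 0.01], "rot": [0, 0, 0], "grip": 150}, {"xyz": [0.001, 0, 0.012], "rot": [0, 0, 0], "grip": 150}, {"xyz": [0.001, 0, 0.012], "rot": [0, 0, 0], "grip": 150}])

```text
clock: 11.27
tool_pos: [0.6078, -0.1144, 0.0569]
eef_rot: [0.773, 0.63, 0.049, 0.061]
contact_force: [0.1, 1.0, -2.4]
opening: 0.635
finger_force: 25.0
```

```bash
python3 - <<'E'
from h import *
st();rel(L(245,0,-15),RL)
E
```

```text
11.27 [ 0.6078 -0.1144  0.0569] F [ 0.1  1.  -2.4] open 0.635 ff 24.99683135189116 q [ 0.23  0.86 -0.22  1.87  0.61  0.33 -0.67]
xyz [-0.0, 0.001, 0.003] rot [-0.001, 0.0, -0.001] rows 0.1 0.0
```

Emit:
carry_out(plan=[{"xyz": [0, 0, 0.003], "rot": [0, 0, 0], "grip": 150}, {"xyz": [0, 0, 0.005], "rot": [0, 0, 0], "grip": 150}, {"xyz": [0, 0, 0.005], "rot": [0, 0, 0], "grip": 150}])

```text
clock: 11.52
tool_pos: [0.6112, -0.1151, 0.056]
eef_rot: [0.773, 0.63, 0.051, 0.063]
contact_force: [-4.9, 0.1, 23.2]
opening: 0.631
finger_force: 25.0
```

```bash
python3 - <<'E'
from h import *
st();rel(L(245,0,-15),RL)
E
```

```text
11.52 [ 0.6112 -0.1151  0.056 ] F [-4.9  0.1 23.2] open 0.631 ff 24.997521041950677 q [ 0.23  0.86 -0.22  1.87  0.61  0.32 -0.68]
xyz [-0.0, -0.002, 0.002] rot [0.006, 0.0, -0.001] rows 0.1 0.1
```

Emit:
carry_out(plan=[{"xyz": [0, 0, -0.004], "rot": [0, 0, 0], "grip": 150}, {"xyz": [0, 0, -0.004], "rot": [0, 0, 0], "grip": 150}])

```text
clock: 11.68
tool_pos: [0.6086, -0.1146, 0.0572]
eef_rot: [0.773, 0.63, 0.05, 0.061]
contact_force: [0.7, 0.3, -1.6]
opening: 0.63
finger_force: 25.0
```

```bash
python3 - <<'E'
from h import *
st()
E
```

```text
11.68 [ 0.6086 -0.1146  0.0572] F [ 0.7  0.3 -1.6] open 0.63 ff 24.982648667064495 q [ 0.23  0.85 -0.22  1.87  0.61  0.32 -0.68]
```

Emit:
carry_out(plan=[{"xyz": [0, 0, 0], "rot": [0, 0, 0], "grip": 60}, {"xyz": [0, 0, 0], "rot": [0, 0, 0], "grip": 60}, {"xyz": [0, 0, 0], "rot": [0, 0, 0], "grip": 60}, {"xyz": [0, 0, -0.02], "rot": [0, 0, 0], "grip": 60}, {"xyz": [0, 0, -0.05], "rot": [0, 0, 0], "grip": 60}, {"xyz": [0, 0, -0.09], "rot": [0, 0, 0], "grip": 60}, {"xyz": [0, 0, -0.13], "rot": [0, 0, 0], "grip": 60}, {"xyz": [0, 0, -0.17], "rot": [0, 0, 0], "grip": 60}])

```text
clock: 12.35
tool_pos: [0.5811, -0.1089, 0.2248]
eef_rot: [0.773, 0.63, 0.049, 0.06]
contact_force: [1.8, -1.1, -0.3]
opening: 0.762
finger_force: 0.0
```

```bash
python3 - <<'E'
from h import *
st();C=np.array([.3752,.3128,0])
rel(np.array([.47,.06,.30]),Rd(-11.6));rel(C+[0,0,.28],Rd(-26.2));
I=r.snapshot("scene")[:,:,::-1];T=r.snapshot("top")[:,:,::-1]
cv2.imwrite("pics/s3.png",I);cv2.imwrite("pics/t3.png",T)
# front of lane: look at near end between rollers/hood: change vs. empty lane
A=cv2.imread("pics/scene0.png").astype(int);D=np.abs(A-I).max(2)
for s in(10,30,50,70,95,120,170,200,225,250,280):
    p=proj("scene",L(s,0,10));x,y=p.round().astype(int);print(s,(x,y),I[y-1:y+2,x-1:x+2].mean((0,1)).round(),A[y-1:y+2,x-1:x+2].mean((0,1)).round())
E
```

```text
12.35 [ 0.5811 -0.1089  0.2248] F [ 1.8 -1.1 -0.3] open 0.762 ff 0.0 q [ 0.37  0.59 -0.44  1.82  0.44  0.67 -0.52]
xyz [0.143, -0.13, -0.096] rot [0.155, -0.0, -0.0] rows 5.2 1.2
xyz [0.372, -0.275, -0.099] rot [0.154, -0.02, 0.254] rows 11.3 2.4
10 (np.int64(347), np.int64(233)) [154. 156. 150.] [154. 157. 150.]
30 (np.int64(345), np.int64(229)) [145. 148. 142.] [144. 148. 141.]
50 (np.int64(342), np.int64(225)) [145. 149. 141.] [163. 167. 158.]
70 (np.int64(340), np.int64(222)) [159. 163. 156.] [186. 189. 182.]
95 (np.int64(337), np.int64(217)) [155. 158. 152.] [185. 189. 181.]
120 (np.int64(334), np.int64(213)) [156. 160. 153.] [187. 191. 182.]
170 (np.int64(329), np.int64(204)) [159. 162. 156.] [186. 190. 181.]
200 (np.int64(326), np.int64(199)) [160. 164. 157.] [180. 184. 176.]
225 (np.int64(323), np.int64(195)) [226. 234. 237.] [160. 163. 156.]
250 (np.int64(321), np.int64(191)) [220. 227. 230.] [151. 155. 148.]
280 (np.int64(318), np.int64(187)) [141. 145. 139.] [152. 157. 149.]
```

```bash
python3 - <<'E'
from h import *
C=np.array([.3752,.3128,0])
rel(np.array([.42,-.02,.28]),Rd(-15));rel(C+[0,0,.26],Rd(-26.2))
print(plane("top",(303,205),.1),plane("top",(268,205),.1), plane("top",(300,180),.35),"reagent",plane("top",(293,234),.11))
E
```

```text
xyz [0.054, -0.169, -0.079] rot [0.167, -0.007, 0.058] rows 4.7 1.4
xyz [0.371, -0.282, -0.077] rot [0.166, -0.023, 0.253] rows 11.3 2.4
[0.49571277 0.08880546 0.1       ] [0.4921934  0.22426228 0.1       ] [0.54801892 0.08817931 0.35      ] reagent [0.3822168  0.12284248 0.11      ]
```

Emit:
carry_out(plan=[{"xyz": [0.054, -0.169, -0.079], "rot": [0.167, 0, 0.058], "grip": 0}, {"xyz": [0.054, -0.169, -0.079], "rot": [0.167, 0, 0.058], "grip": 0}, {"xyz": [0.054, -0.169, -0.079], "rot": [0.167, 0, 0.058], "grip": 0}, {"xyz": [0.054, -0.169, -0.079], "rot": [0.167, 0, 0.058], "grip": 0}, {"xyz": [0.054, -0.169, -0.079], "rot": [0.167, 0, 0.058], "grip": 0}, {"xyz": [0.371, -0.282, -0.077], "rot": [0.166, -0.02, 0.253], "grip": 0}, {"xyz": [0.371, -0.282, -0.077], "rot": [0.166, -0.02, 0.253], "grip": 0}, {"xyz": [0.371, -0.282, -0.077], "rot": [0.166, -0.02, 0.253], "grip": 0}])

```text
clock: 13.12
tool_pos: [0.4011, 0.0985, 0.2683]
eef_rot: [0.851, 0.526, -0.003, -0.004]
contact_force: [1.2, 0.6, 0.4]
opening: 0.998
finger_force: 0.0
```

```bash
python3 - <<'E'
from h import *
st();rel(np.array([.3752,.3128,.26]),Rd(-26.2))
I=r.snapshot("scene")[:,:,::-1];T=r.snapshot("top")[:,:,::-1];cv2.imwrite("pics/s4.png",I);cv2.imwrite("pics/t4.png",T)
for n,i in(("scene",I),("top",T)):
  for s in range(10,295,20):
    x,y=proj(n,L(s,0,5)).round().astype(int);print(n,s,i[y-1:y+2,x-1:x+2].mean((0,1)).round())
E
```

```text
13.12 [0.4011 0.0985 0.2683] F [1.2 0.6 0.4] open 0.998 ff 0.0 q [ 0.01  0.37 -0.5   2.07  0.24  0.77 -1.1 ]
xyz [0.18, -0.119, 0.009] rot [-0.01, 0.002, -0.006] rows 5.2 0.1
scene 10 [153. 153. 148.]
scene 30 [137. 140. 134.]
scene 50 [133. 137. 130.]
scene 70 [150. 153. 147.]
scene 90 [149. 152. 145.]
scene 110 [155. 159. 151.]
scene 130 [154. 157. 150.]
scene 150 [159. 163. 155.]
scene 170 [159. 163. 156.]
scene 190 [160. 163. 156.]
scene 210 [159. 163. 156.]
scene 230 [145. 149. 143.]
scene 250 [137. 140. 134.]
scene 270 [140. 144. 137.]
scene 290 [134. 138. 133.]
top 10 [165. 171. 162.]
top 30 [162. 167. 158.]
top 50 [158. 164. 155.]
top 70 [160. 165. 157.]
top 90 [155. 161. 152.]
top 110 [84. 88. 84.]
top 130 [160. 166. 157.]
top 150 [152. 157. 149.]
top 170 [127. 131. 123.]
top 190 [135. 139. 130.]
top 210 [134. 137. 128.]
top 230 [131. 131. 121.]
top 250 [125. 124. 114.]
top 270 [124. 124. 114.]
top 290 [131. 131. 121.]
```

Emit:
carry_out(plan=[{"xyz": [0.18, -0.119, 0.009], "rot": [-0.01, 0, -0.006], "grip": 0}, {"xyz": [0.18, -0.119, 0.009], "rot": [-0.01, 0, -0.006], "grip": 0}, {"xyz": [0.18, -0.119, 0.009], "rot": [-0.01, 0, -0.006], "grip": 0}, {"xyz": [0.18, -0.119, 0.009], "rot": [-0.01, 0, -0.006], "grip": 0}, {"xyz": [0.18, -0.119, 0.009], "rot": [-0.01, 0, -0.006], "grip": 0}, {"xyz": [0.18, -0.119, 0.009], "rot": [-0.01, 0, -0.006], "grip": 0}, {"xyz": [0.18, -0.119, 0.05], "rot": [-0.01, 0, -0.006], "grip": 0}, {"xyz": [0.18, -0.119, 0.09], "rot": [-0.01, 0, -0.006], "grip": 0}])

```text
clock: 13.88
tool_pos: [0.3742, 0.3147, 0.1793]
eef_rot: [0.847, 0.532, 0.002, -0.001]
contact_force: [0.5, -0.8, -1.0]
opening: 0.996
finger_force: 0.0
```

```bash
python3 - <<'E'
from h import *
st();rel(np.array([.3752,.3128,.05]),Rd(-26.2))
I=r.snapshot("scene")[:,:,::-1];st();rel(np.array([.3752,.3128,.05]),Rd(-26.2))
B=cv2.imread("pics/scene0.png")
for s,n in((0,5),(0,10),(0,18),(0,24),(0,30),(0,38),(0,45),(28,30),(28,40),(56,40)):
    x,y=proj("scene",L(s,0,n+3)).round().astype(int);print(s,n,(x,y),B[y,x],I[y,x])
E
```

```text
13.88 [0.3742 0.3147 0.1793] F [ 0.5 -0.8 -1. ] open 0.996 ff 0.0 q [-0.53  0.59 -0.41  2.    0.39  0.62 -1.65]
xyz [-0.002, 0.002, 0.129] rot [0.001, -0.004, 0.009] rows 3.1 0.1
13.93 [0.3702 0.3093 0.1718] F [-0.2 -1.  -4.5] open 0.996 ff 0.0 q [-0.53  0.6  -0.41  2.01  0.4   0.62 -1.65]
xyz [0.007, 0.004, 0.122] rot [-0.005, 0.012, 0.008] rows 2.9 0.1
0 5 (np.int64(349), np.int64(236)) [112 113 113] [111 113 112]
0 10 (np.int64(349), np.int64(235)) [156 154 152] [156 154 154]
0 18 (np.int64(349), np.int64(233)) [150 153 146] [145 150 154]
0 24 (np.int64(349), np.int64(231)) [142 145 139] [100 104 100]
0 30 (np.int64(349), np.int64(230)) [121 125 118] [134 138 131]
0 38 (np.int64(350), np.int64(228)) [155 159 152] [204 208 207]
0 45 (np.int64(350), np.int64(226)) [122 126 119] [234 242 246]
28 30 (np.int64(346), np.int64(224)) [164 169 159] [194 201 200]
28 40 (np.int64(346), np.int64(222)) [188 193 184] [160 163 156]
56 40 (np.int64(343), np.int64(217)) [185 189 180] [134 137 130]
```

Emit:
carry_out(plan=[{"xyz": [0.001, 0.002, 0.04], "rot": [0, 0, 0.008], "grip": 0}, {"xyz": [0.001, 0.002, 0.08], "rot": [0, 0, 0.008], "grip": 0}, {"xyz": [0.001, 0.002, 0.11], "rot": [0, 0, 0.008], "grip": 0}, {"xyz": [0.001, 0.002, 0.125], "rot": [0, 0, 0.008], "grip": 0}, {"xyz": [0.001, 0.002, 0.125], "rot": [0, 0, 0.008], "grip": 0}])

```text
clock: 14.35
tool_pos: [0.3741, 0.3103, 0.0519]
eef_rot: [0.849, 0.528, -0.004, 0.001]
contact_force: [-0.1, 0.1, 0.0]
opening: 0.998
finger_force: 0.0
```

```bash
python3 - <<'E'
from h import *
st();rel(np.array([.3752,.3128,-.004]),Rd(-26.2))
r.snapshot("scene");st();rel(np.array([.3752,.3128,-.004]),Rd(-26.2))
E
```

```text
14.35 [0.3741 0.3103 0.0519] F [-0.1  0.1  0. ] open 0.998 ff 0.0 q [-0.65  0.81 -0.22  2.09  0.56  0.3  -1.8 ]
xyz [0.003, -0.0, 0.056] rot [-0.002, 0.008, -0.001] rows 1.3 0.1
14.4 [0.3749 0.3111 0.0536] F [ 0.8 -0.3  0.5] open 0.997 ff 0.0 q [-0.65  0.8  -0.22  2.09  0.55  0.3  -1.8 ]
xyz [0.002, -0.0, 0.058] rot [-0.001, 0.005, -0.001] rows 1.4 0.0
```

Emit:
carry_out(plan=[{"xyz": [0.001, 0, 0.025], "rot": [0, 0, 0], "grip": 0}, {"xyz": [0.001, 0, 0.045], "rot": [0, 0, 0], "grip": 0}, {"xyz": [0.001, 0, 0.056], "rot": [0, 0, 0], "grip": 0}, {"xyz": [0.001, 0, 0.056], "rot": [0, 0, 0], "grip": 0}, {"xyz": [0.001, 0, 0.056], "rot": [0, 0, 0], "grip": 150}, {"xyz": [0.001, 0, 0.056], "rot": [0, 0, 0], "grip": 150}, {"xyz": [0.001, 0, 0.056], "rot": [0, 0, 0], "grip": 150}, {"xyz": [0.001, 0, 0.056], "rot": [0, 0, 0], "grip": 150}], squeeze=30)

```text
clock: 15.07
tool_pos: [0.3763, 0.3136, -0.0004]
eef_rot: [0.849, 0.528, 0.0, -0.0]
contact_force: [0.5, -0.8, 0.6]
opening: 0.718
finger_force: 0.0
```

Emit:
carry_out(plan=[{"xyz": [0, 0, 0], "rot": [0, 0, 0], "grip": 150}])

```text
clock: 15.15
tool_pos: [0.3759, 0.3136, -0.0007]
eef_rot: [0.849, 0.528, -0.0, -0.0]
contact_force: [0.5, 1.0, 0.8]
opening: 0.648
finger_force: 0.1
```

```bash
python3 - <<'E'
from h import *
st();rel(np.array([.3752,.3128,.28]),Rd(-26.2))
E
```

```text
15.15 [ 0.3759  0.3136 -0.0007] F [0.5 1.  0.8] open 0.648 ff 0.08330813408974791 q [-0.72  0.91 -0.11  2.1   0.6   0.16 -1.85]
xyz [-0.001, -0.0, -0.281] rot [-0.0, -0.0, -0.001] rows 6.7 0.0
```

Emit:
carry_out(plan=[{"xyz": [0, 0, 0], "rot": [0, 0, 0], "grip": 150}, {"xyz": [0, 0, 0], "rot": [0, 0, 0], "grip": 150}, {"xyz": [0, 0, -0.04], "rot": [0, 0, 0], "grip": 150}, {"xyz": [0, 0, -0.28], "rot": [0, 0, 0], "grip": 150}, {"xyz": [0, 0, -0.28], "rot": [0, 0, 0], "grip": 150}, {"xyz": [0, 0, -0.28], "rot": [0, 0, 0], "grip": 150}, {"xyz": [0, 0, -0.28], "rot": [0, 0, 0], "grip": 150}, {"xyz": [0, 0, -0.28], "rot": [0, 0, 0], "grip": 150}])

```text
clock: 15.82
tool_pos: [0.3751, 0.3124, 0.2488]
eef_rot: [0.849, 0.528, -0.001, 0.0]
contact_force: [2.0, -0.0, -1.5]
opening: 0.634
finger_force: 30.0
```

```bash
python3 - <<'E'
from h import *
st();rel(np.array([.42,-.02,.28]),Rd(-15));rel(L(245,0,160),RL)
E
```

```text
15.82 [0.3751 0.3124 0.2488] F [ 2.  -0.  -1.5] open 0.634 ff 30.000269799493253 q [-0.46  0.5  -0.51  1.91  0.32  0.82 -1.6 ]
xyz [-0.278, 0.187, -0.031] rot [-0.001, 0.003, -0.197] rows 8.1 1.6
xyz [-0.286, 0.373, 0.022] rot [-0.158, 0.023, -0.255] rows 11.3 2.4
```

Emit:
carry_out(plan=[{"xyz": [-0.278, 0.187, -0.031], "rot": [0, 0, -0.197], "grip": 150}, {"xyz": [-0.278, 0.187, -0.031], "rot": [0, 0, -0.197], "grip": 150}, {"xyz": [-0.278, 0.187, -0.031], "rot": [0, 0, -0.197], "grip": 150}, {"xyz": [-0.278, 0.187, -0.031], "rot": [0, 0, -0.197], "grip": 150}, {"xyz": [-0.278, 0.187, -0.031], "rot": [0, 0, -0.197], "grip": 150}, {"xyz": [-0.278, 0.187, -0.031], "rot": [0, 0, -0.197], "grip": 150}, {"xyz": [-0.278, 0.187, -0.031], "rot": [0, 0, -0.197], "grip": 150}, {"xyz": [-0.278, 0.187, -0.031], "rot": [0, 0, -0.197], "grip": 150}])

```text
clock: 16.48
tool_pos: [0.4192, -0.0179, 0.278]
eef_rot: [0.793, 0.609, -0.001, 0.0]
contact_force: [0.4, 0.3, -1.4]
opening: 0.633
finger_force: 30.0
```

```bash
python3 - <<'E'
from h import *
st();rel(L(245,0,130),RL)
E
```

```text
16.48 [ 0.4192 -0.0179  0.278 ] F [ 0.4  0.3 -1.4] open 0.633 ff 30.001956028863788 q [ 0.36  0.37 -0.6   2.04  0.29  0.81 -0.67]
xyz [-0.046, 0.186, 0.081] rot [-0.159, 0.007, -0.059] rows 5.0 1.4
```

Emit:
carry_out(plan=[{"xyz": [-0.046, 0.186, 0.05], "rot": [-0.159, 0.007, -0.059], "grip": 150}, {"xyz": [-0.046, 0.186, 0.05], "rot": [-0.159, 0.007, -0.059], "grip": 150}, {"xyz": [-0.046, 0.186, 0.05], "rot": [-0.159, 0.007, -0.059], "grip": 150}, {"xyz": [-0.046, 0.186, 0.05], "rot": [-0.159, 0.007, -0.059], "grip": 150}, {"xyz": [-0.046, 0.186, 0.07], "rot": [-0.159, 0.007, -0.059], "grip": 150}, {"xyz": [-0.046, 0.186, 0.1], "rot": [-0.159, 0.007, -0.059], "grip": 150}, {"xyz": [-0.046, 0.186, 0.12], "rot": [-0.159, 0.007, -0.059], "grip": 150}, {"xyz": [-0.046, 0.186, 0.12], "rot": [-0.159, 0.007, -0.059], "grip": 150}])

```text
clock: 17.15
tool_pos: [0.5837, -0.1088, 0.1529]
eef_rot: [0.773, 0.63, 0.046, 0.058]
contact_force: [-0.1, 0.3, -1.2]
opening: 0.632
finger_force: 30.0
```

```bash
python3 - <<'E'
from h import *
st();rel(L(245,0,3),RL)
r.snapshot("top");r.snapshot("top");st();rel(L(245,0,3),RL)
E
```

```text
17.15 [ 0.5837 -0.1088  0.1529] F [-0.1  0.3 -1.2] open 0.632 ff 29.999942793510854 q [ 0.35  0.7  -0.42  1.88  0.59  0.54 -0.66]
xyz [-0.001, 0.011, 0.084] rot [-0.009, 0.001, -0.0] rows 2.0 0.1
17.25 [ 0.5869 -0.108   0.1574] F [-0.4 -0.7 -0.2] open 0.629 ff 29.999797297641635 q [ 0.35  0.69 -0.42  1.87  0.59  0.54 -0.66]
xyz [-0.002, 0.007, 0.088] rot [-0.001, -0.001, 0.001] rows 2.1 0.0
```

Emit:
carry_out(plan=[{"xyz": [-0.001, 0.007, 0.02], "rot": [0, 0, 0], "grip": 150}, {"xyz": [-0.001, 0.007, 0.04], "rot": [0, 0, 0], "grip": 150}, {"xyz": [-0.001, 0.007, 0.06], "rot": [0, 0, 0], "grip": 150}, {"xyz": [-0.001, 0.007, 0.073], "rot": [0, 0, 0], "grip": 150}, {"xyz": [-0.001, 0.007, 0.073], "rot": [0, 0, 0], "grip": 150}, {"xyz": [-0.001, 0.007, 0.073], "rot": [0, 0, 0], "grip": 150}])

```text
clock: 17.75
tool_pos: [0.6063, -0.1126, 0.0882]
eef_rot: [0.772, 0.63, 0.051, 0.062]
contact_force: [0.7, 0.7, -1.6]
opening: 0.634
finger_force: 30.0
```

```bash
python3 - <<'E'
from h import *
st();rel(L(245,0,4),RL)
E
```

```text
17.75 [ 0.6063 -0.1126  0.0882] F [ 0.7  0.7 -1.6] open 0.634 ff 29.999749870039523 q [ 0.29  0.81 -0.33  1.86  0.67  0.41 -0.73]
xyz [-0.002, -0.002, 0.015] rot [0.003, -0.001, 0.0] rows 0.4 0.0
```

Emit:
carry_out(plan=[{"xyz": [-0.002, 0, 0.006], "rot": [0, 0, 0], "grip": 150}, {"xyz": [-0.002, 0, 0.011], "rot": [0, 0, 0], "grip": 150}, {"xyz": [-0.002, 0, 0.014], "rot": [0, 0, 0], "grip": 150}, {"xyz": [-0.002, 0, 0.014], "rot": [0, 0, 0], "grip": 150}])

```text
clock: 18.08
tool_pos: [0.6073, -0.1154, 0.0728]
eef_rot: [0.773, 0.63, 0.05, 0.061]
contact_force: [-0.4, 0.8, -2.4]
opening: 0.637
finger_force: 30.0
```

```bash
python3 - <<'E'
from h import *
st();rel(L(245,0,3),RL)
E
```

```text
18.08 [ 0.6073 -0.1154  0.0728] F [-0.4  0.8 -2.4] open 0.637 ff 29.99978198669851 q [ 0.28  0.83 -0.3   1.87  0.69  0.38 -0.74]
xyz [0.001, -0.001, 0.001] rot [0.001, -0.001, -0.0] rows 0.0 0.0
```

Emit:
carry_out(plan=[{"xyz": [0, 0, 0.001], "rot": [0, 0, 0], "grip": 60}, {"xyz": [0, 0, 0.001], "rot": [0, 0, 0], "grip": 60}, {"xyz": [0, 0, 0.001], "rot": [0, 0, 0], "grip": 60}, {"xyz": [0, 0, -0.02], "rot": [0, 0, 0], "grip": 60}, {"xyz": [0, 0, -0.045], "rot": [0, 0, 0], "grip": 60}, {"xyz": [0, 0, -0.08], "rot": [0, 0, 0], "grip": 60}, {"xyz": [0, 0, -0.11], "rot": [0, 0, 0], "grip": 60}, {"xyz": [0, 0, -0.13], "rot": [0, 0, 0], "grip": 100}])

```text
clock: 18.75
tool_pos: [0.5881, -0.1109, 0.2046]
eef_rot: [0.772, 0.63, 0.052, 0.062]
contact_force: [0.6, -0.1, -0.6]
opening: 0.713
finger_force: 0.0
```

```bash
python3 - <<'E'
from h import *
for _ in range(12): r.snapshot("scene")
st();rel(L(125,0,110),RL);rel(L(125,0,51),RL);rel(L(125,0,51),Rd(-11.6))
I=r.snapshot("scene")[:,:,::-1];T=r.snapshot("top")[:,:,::-1];cv2.imwrite("pics/s5.png",I)
B=cv2.imread("pics/scene0.png");O=cv2.imread("pics/s4.png")
for s in range(120,296,15):
    x,y=proj("scene",L(s,0,40)).round().astype(int);x2,y2=proj("scene",L(s,0,3)).round().astype(int);print(s,"n40",O[y,x],I[y,x],"n0",O[y2,x2],I[y2,x2])
E
```

```text
19.35 [ 0.587  -0.1111  0.2007] F [0.1 0.4 0. ] open 0.601 ff 0.0 q [ 0.4   0.64 -0.49  1.83  0.53  0.64 -0.6 ]
xyz [0.001, -0.121, 0.023] rot [0.0, -0.001, 0.0] rows 2.9 0.0
xyz [0.001, -0.121, 0.082] rot [0.0, -0.001, 0.0] rows 3.5 0.0
xyz [0.001, -0.121, 0.082] rot [0.157, -0.001, 0.0] rows 3.5 1.3
120 n40 [159 163 155] [160 163 155] n0 [160 163 156] [159 162 154]
135 n40 [68 68 69] [69 71 71] n0 [160 162 155] [159 163 155]
150 n40 [55 57 56] [52 54 52] n0 [159 162 155] [160 163 155]
165 n40 [155 160 152] [155 160 152] n0 [159 162 155] [160 163 157]
180 n40 [152 156 149] [153 157 149] n0 [160 163 155] [158 162 153]
195 n40 [130 133 128] [129 133 128] n0 [160 163 156] [160 164 157]
210 n40 [145 149 142] [144 150 143] n0 [158 163 156] [158 162 155]
225 n40 [145 149 142] [149 152 145] n0 [151 154 148] [151 157 149]
240 n40 [148 153 146] [150 154 148] n0 [136 139 132] [134 137 132]
255 n40 [104 108 108] [105 106 106] n0 [143 146 140] [143 146 139]
270 n40 [171 176 175] [172 176 175] n0 [146 150 142] [143 149 142]
285 n40 [171 175 177] [169 174 175] n0 [128 131 124] [128 133 126]
```

Emit:
carry_out(plan=[{"xyz": [0.001, -0.121, 0], "rot": [0.05, 0, 0], "grip": 64}, {"xyz": [0.001, -0.121, 0], "rot": [0.05, 0, 0], "grip": 64}, {"xyz": [0.001, -0.121, 0], "rot": [0.05, 0, 0], "grip": 64}, {"xyz": [0.001, -0.121, 0.02], "rot": [0.05, 0, 0], "grip": 64}, {"xyz": [0.001, -0.121, 0.04], "rot": [0.05, 0, 0], "grip": 64}, {"xyz": [0.001, -0.121, 0.05], "rot": [0.05, 0, 0], "grip": 64}])

```text
clock: 19.95
tool_pos: [0.4773, -0.0876, 0.1317]
eef_rot: [0.774, 0.631, 0.034, 0.041]
contact_force: [0.4, -1.1, -0.3]
opening: 0.748
finger_force: 0.0
```

```bash
python3 - <<'E'
from h import *
r.snapshot("top");r.snapshot("top");st();rel(L(124,0,53),RL*R.from_rotvec([.05,0,0]))
E
```

```text
20.05 [ 0.4775 -0.0875  0.1317] F [-0.3 -0.1 -0.2] open 0.75 ff 0.0 q [ 0.29  0.64 -0.33  2.16  0.68  0.34 -0.81]
xyz [-0.0, 0.001, 0.03] rot [-0.001, -0.001, 0.001] rows 0.7 0.0
```

Emit:
carry_out(plan=[{"xyz": [0, -0.001, 0.012], "rot": [0, 0, 0], "grip": 64}, {"xyz": [0, -0.001, 0.022], "rot": [0, 0, 0], "grip": 64}, {"xyz": [0, -0.001, 0.028], "rot": [0, 0, 0], "grip": 64}, {"xyz": [0, -0.001, 0.028], "rot": [0, 0, 0], "grip": 64}])

```text
clock: 20.38
tool_pos: [0.4802, -0.088, 0.1046]
eef_rot: [0.774, 0.631, 0.034, 0.041]
contact_force: [-0.6, 0.2, 0.6]
opening: 0.749
finger_force: 0.0
```

```bash
python3 - <<'E'
from h import *
st();Rg=RL*R.from_rotvec([.05,0,0])
for s in(124,200,275):rel(L(s,0,53),Rg)
E
```

```text
20.38 [ 0.4802 -0.088   0.1046] F [-0.6  0.2  0.6] open 0.749 ff 0.0 q [ 0.23  0.69 -0.24  2.18  0.74  0.25 -0.87]
xyz [-0.0, 0.002, 0.003] rot [0.001, -0.001, 0.0] rows 0.1 0.0
xyz [-0.0, 0.077, -0.001] rot [0.001, -0.001, 0.0] rows 1.9 0.0
xyz [-0.0, 0.152, -0.005] rot [0.001, -0.001, 0.0] rows 3.7 0.0
```

Emit:
carry_out(plan=[{"xyz": [0, 0.005, 0.002], "rot": [0, 0, 0], "grip": 64}, {"xyz": [0, 0.025, 0.001], "rot": [0, 0, 0], "grip": 64}, {"xyz": [0, 0.05, 0], "rot": [0, 0, 0], "grip": 64}, {"xyz": [0, 0.075, -0.001], "rot": [0, 0, 0], "grip": 64}, {"xyz": [0, 0.1, -0.002], "rot": [0, 0, 0], "grip": 64}, {"xyz": [0, 0.125, -0.003], "rot": [0, 0, 0], "grip": 64}, {"xyz": [0, 0.145, -0.004], "rot": [0, 0, 0], "grip": 64}, {"xyz": [0, 0.15, -0.005], "rot": [0, 0, 0], "grip": 64}])

```text
clock: 21.05
tool_pos: [0.629, -0.1192, 0.1275]
eef_rot: [0.774, 0.63, 0.036, 0.043]
contact_force: [-0.6, 0.2, -0.5]
opening: 0.748
finger_force: 0.5
```

```bash
python3 - <<'E'
from h import *
st();Rg=RL*R.from_rotvec([.05,0,0])
for s in(280,):rel(L(s,0,53),Rg)
I=r.snapshot("scene")[:,:,::-1]
print(blob((cv2.cvtColor(I.copy(),cv2.COLOR_BGR2GRAY)<75).astype(np.uint8)*255,312,168,333,182)[::2])
E
```

```text
21.05 [ 0.629  -0.1192  0.1275] F [-0.6  0.2 -0.5] open 0.748 ff 0.5482403934001923 q [ 0.37  0.8  -0.46  1.71  0.59  0.65 -0.62]
xyz [0.0, 0.004, 0.001] rot [0.005, -0.002, -0.003] rows 0.1 0.0
(array([323.05, 174.05]), 80.0)
```

Finger force shows it is pushing. I'll push to the end stop.

Emit:
carry_out(plan=[{"xyz": [0, 0.004, 0], "rot": [0, 0, 0], "grip": 64}, {"xyz": [0, 0.008, 0], "rot": [0, 0, 0], "grip": 64}, {"xyz": [0, 0.008, 0], "rot": [0, 0, 0], "grip": 64}])

```text
clock: 21.35
tool_pos: [0.633, -0.1195, 0.1271]
eef_rot: [0.774, 0.631, 0.034, 0.041]
contact_force: [0.1, 0.4, -0.1]
opening: 0.746
finger_force: 0.1
```

```bash
python3 - <<'E'
from h import *
st();rel(L(280,0,53),RL)
E
```

```text
21.35 [ 0.633  -0.1195  0.1271] F [ 0.1  0.4 -0.1] open 0.746 ff 0.05729439086280763 q [ 0.37  0.81 -0.47  1.7   0.58  0.66 -0.61]
xyz [-0.0, -0.0, 0.0] rot [-0.05, -0.001, 0.0] rows 0.0 0.4
```

Emit:
carry_out(plan=[{"xyz": [0, 0.004, 0], "rot": [0, 0, 0], "grip": 64}, {"xyz": [0, 0.007, 0], "rot": [0, 0, 0], "grip": 64}, {"xyz": [0, 0.007, 0], "rot": [0, 0, 0], "grip": 64}])

```text
clock: 21.6
tool_pos: [0.6338, -0.1197, 0.1264]
eef_rot: [0.774, 0.632, 0.029, 0.037]
contact_force: [-12.6, 3.0, 8.5]
opening: 0.751
finger_force: 6.0
```

```bash
python3 - <<'E'
from h import *
st();rel(L(280,0,53),RL)
I=r.snapshot("scene")[:,:,::-1]
print(blob((cv2.cvtColor(I.copy(),cv2.COLOR_BGR2GRAY)<75).astype(np.uint8)*255,312,168,333,182)[::2])
E
```

```text
21.6 [ 0.6338 -0.1197  0.1264] F [-12.6   3.    8.5] open 0.751 ff 5.992146172357025 q [ 0.37  0.82 -0.47  1.68  0.58  0.69 -0.6 ]
xyz [-0.0, -0.001, -0.0] rot [-0.062, 0.002, 0.001] rows 0.0 0.5
(array([322.50632911, 173.51898734]), 79.0)
```

Emit:
carry_out(plan=[{"xyz": [0, -0.01, 0], "rot": [0, 0, 0], "grip": 64}, {"xyz": [0, -0.012, -0.03], "rot": [0, 0, 0], "grip": 64}, {"xyz": [0, -0.012, -0.07], "rot": [0, 0, 0], "grip": 64}, {"xyz": [0, -0.012, -0.11], "rot": [0, 0, 0], "grip": 64}, {"xyz": [0, -0.012, -0.15], "rot": [0, 0, 0], "grip": 64}, {"xyz": [0, -0.15, -0.19], "rot": [0, 0, 0], "grip": 64}, {"xyz": [0, -0.15, -0.19], "rot": [0, 0, 0], "grip": 64}, {"xyz": [0, -0.15, -0.19], "rot": [0, 0, 0], "grip": 64}])

```text
clock: 22.32
tool_pos: [0.4908, -0.0902, 0.298]
eef_rot: [0.774, 0.631, 0.035, 0.042]
contact_force: [-0.3, -0.1, 0.4]
opening: 0.749
finger_force: 0.0
```

```bash
python3 - <<'E'
from h import *
st()
I=r.snapshot("scene")[:,:,::-1].copy();B=cv2.imread("pics/scene0.png");g=lambda i:cv2.cvtColor(i,cv2.COLOR_BGR2GRAY)
T=r.snapshot("top")[:,:,::-1].copy();cv2.imwrite("pics/s6.png",I);cv2.imwrite("pics/t6.png",T)
print("bar now/before",blob((g(I)<75).astype(np.uint8)*255,312,168,333,182)[::2],blob((g(B)<75).astype(np.uint8)*255,312,168,333,182)[::2])
for nn in(33,49,):
  print(nn,[(s,int(g(I)[tuple(proj("scene",L(s,0,nn)).round().astype(int)[::-1])]),int(g(B)[tuple(proj("scene",L(s,0,nn)).round().astype(int)[::-1])])) for s in range(-4,160,8)])
# white labels under hood
m=(g(I)>205).astype(np.uint8)
n,_,stt,c=cv2.connectedComponentsWithStats(m[195:245,300:375]);print([(x[4],(c[i]+[300,195]).round(1)) for i,x in enumerate(stt) if i and x[4]>5])
for s,n in((28,33),(84,49)):print("expected label",proj("scene",L(s,0,n)).round(1),"top",proj("top",L(s,0,n)).round(1))
mt=(g(T)>215).astype(np.uint8);n,_,stt,c=cv2.connectedComponentsWithStats(mt[165:245,325:375]);print([(x[4],(c[i]+[325,165]).round(1)) for i,x in enumerate(stt) if i and x[4]>5])
# bystander change check
d=np.abs(g(I).astype(int)-g(B))>40
for nm,p in dict(reagent=(.382,.123,.06),vial3=(.346,.253,.027),wash=(.36,-.235,.1),cotton=(.57,-.25,.06)).items():
    x,y=proj("scene",np.array(p)).astype(int);print(nm,d[y-12:y+13,x-12:x+13].sum())
E
```

```text
22.32 [ 0.4908 -0.0902  0.298 ] F [-0.3 -0.1  0.4] open 0.749 ff 0.0 q [ 0.52  0.41 -0.64  1.91  0.38  0.82 -0.52]
bar now/before (array([321.92, 175.26]), 50.0) (array([322.12244898, 175.97959184]), 49.0)
33 [(-4, 104, 144), (4, 165, 146), (12, 239, 126), (20, 241, 134), (28, 231, 165), (36, 241, 179), (44, 230, 190), (52, 198, 177), (60, 179, 191), (68, 163, 180), (76, 196, 194), (84, 215, 181), (92, 242, 194), (100, 242, 182), (108, 242, 193), (116, 240, 189), (124, 226, 183), (132, 190, 189), (140, 184, 183), (148, 192, 193), (156, 185, 184)]
49 [(-4, 240, 145), (4, 237, 148), (12, 234, 164), (20, 242, 187), (28, 222, 182), (36, 199, 184), (44, 162, 189), (52, 172, 183), (60, 208, 188), (68, 230, 178), (76, 242, 190), (84, 242, 180), (92, 242, 192), (100, 233, 180), (108, 207, 188), (116, 182, 181), (124, 190, 190), (132, 181, 179), (140, 191, 192), (148, 190, 190), (156, 185, 174)]
[(np.int32(154), array([339.8, 210. ])), (np.int32(150), array([344.9, 224.2]))]
expected label [345.9 224.3] top [343.2 233.3]
expected label [339.6 210. ] top [346.5 219.7]
[(np.int32(149), array([341.8, 234.3])), (np.int32(6), array([330.5, 234. ]))]
reagent 0
vial3 57
wash 125
cotton 0
```

```bash
python3 - <<'E'
from h import *
I=cv2.imread("pics/s6.png");B=cv2.imread("pics/scene0.png");T=cv2.imread("pics/t6.png");T0=cv2.imread("pics/top0.png")
g=lambda i:cv2.cvtColor(i,cv2.COLOR_BGR2GRAY).astype(int)
d=np.abs(g(I)-g(B))
print("vial3 px diff",d[271:290,257:269].max(), "feeder upper",(d[165:200,300:330]>40).sum())
dt=np.abs(g(T)-g(T0))
for n,(x,y) in dict(vial0=(407,233),vial3=(262,245),wash=(388,245),beaker=(200,205),cotton=(397,187),reag=(293,234)).items():print(n,(dt[y-4:y+5,x-4:x+5]>40).sum())
for w,s,nn in(((333,203,347,218),84,49),((336,217,354,232),28,33)):
    c,p,a=blob((g(I)>205).astype(np.uint8)*255,*w)
    o=L(0,0,nn);q=[]
    for uv in p:
        O,D=ray("scene",uv);X=O+D*((o-O)@N)/(D@N)-STOP;q.append([X@SL*1e3,X@v*1e3])
    print(a,np.round(cv2.minAreaRect(np.float32(q))[0],1),np.round(cv2.minAreaRect(np.float32(q))[1],1),cv2.minAreaRect(np.float32(q))[2])
E
```

```text
vial3 px diff 9 feeder upper 8
vial0 0
vial3 0
wash 79
beaker 0
cotton 0
reag 0
125.0 [84.4 -0.2] [43.6 58. ] 67.94248962402344
144.0 [28.7  2.2] [58.1 42. ] 88.14300537109375
```

```bash
python3 - <<'E'
from h import *
I=cv2.imread("pics/s6.png");g=lambda i:cv2.cvtColor(i,cv2.COLOR_BGR2GRAY).astype(int)
T0=cv2.imread("pics/top0.png");T4=cv2.imread("pics/t4.png")
print("wash",(np.abs(g(T4)-g(T0))[239:252,382:395]>40).sum())
for w,nn in(((328,200,352,217),49),((334,217,358,234),33)):
    c,p,a=blob((g(I)>205).astype(np.uint8)*255,*w)
    o=L(0,0,nn);q=[]
    for uv in p:
        O,D=ray("scene",uv);X=O+D*((o-O)@N)/(D@N)-STOP;q.append([X@SL*1e3,X@v*1e3])
    m=cv2.minAreaRect(np.float32(q));print(a,np.round(m[0],1),np.round(m[1],1),m[2], np.ptp(q,axis=0))
E
```

```text
wash 0
154.0 [83.9 -1.1] [60.1 44.6] 89.27249145507812 [44.88142554 60.34959364]
150.0 [28.7  2.6] [58.7 42. ] 88.14300537109375 [42.819613  58.5626107]
```

Both cases are square (within about 2°), at the stop and close behind, the cover is shut, and the bystanders I could check are unmoved. Handing in.

```bash
python3 -c "
from plant import r
print(r.finish_job())"
```

```text
the job is handed in; nothing more can be done
None
```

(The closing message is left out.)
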